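# Sort bottles and a specimen cup into tip-out bins

### The arm

A 6-joint arm with a two-finger parallel gripper is mounted at the origin on a cart in front of the work surface, level with it; the furniture and walls round the work are solid. World frame = base frame: x ahead of the robot, y to its left, z up, the work surface at z = 0. Lengths are in mm, angles in rad, forces in N, time in s.
With the tool pointing down it reaches from about 350 to 875 mm from the base axis. Payload 4.2 kg.
Tool frame: the origin (TCP) lies midway between the tips of the shut fingers; the grasp point (between the pads) lies 19 mm behind it; z points along the fingers, y is the direction in which the jaws open and shut (so a half turn about z gives the same grasp; the last joint's range is limited). The gripper opens to 85 mm and grips with 20 to 120 N. Pads are 22 mm wide; open, the fingers measure 114 mm over their backs; the gripper's body (76 mm by 85 mm) begins 54 mm behind the grasp point. The pads swing forward as they close: fully open they stand 13 mm farther back than shut.
Start: joints at [1.565, 0.385, 0.008, 0, -1.194, -0.259], TCP at [163.541, 603.203, 231.312] pointing down, gripper open.
Joint ranges: [-3.14, 3.14], [-1.21, 2.06], [-1.07, 1.41], [-3.16, 2.05], [-2.99, -0.16], [-3.1, 3.1]. Speed limits (rad/s): [2.79, 2.79, 3.14, 3.14, 3.14, 3.14].

### API

Orientations are given as a unit quaternion [x, y, z, w].
In Python, from bench import read_state, get_image, job_done, search_frame, regions_of gives the robot as it stands.
- The arm moves only by the tool servo_tool, never from a script. Its arguments are lists of equal length, an entry for each row: "turn": the turn, a rotation vector about the world's x, y, z in rad, a list of three; "dp": the shift along the world's x, y, z in m, a list of three; "fingers": the finger opening in m, from 0 to 0.0854. In form: {"turn": [[rx, ry, rz], ...], "dp": [[tx, ty, tz], ...], "fingers": [fingers, ...]}. A call has exactly 5 rows; each row shifts and turns the pose as measured when the row begins; what a row does not reach is not made up. A row lasts 1/8 s, in which the tool goes at most 62.5 mm and 10.7 degrees, less where a joint would pass 70% of its speed; a pose out of reach is approached as far as the arm can. A call is refused whole if a number of a shift passes 0.0625 or a number of a turn 0.188, either way. A call with a gripper value outside its range is refused whole. The fingers move at their own pace and stop on an object; the grip force is fixed at half the most. Time passes only in rows, so rows that do not move let the fingers close, or fill a call up. It gives the time, the measured TCP pose, the force and the opening at its end, in the units of the state.
- read_state(): the state, without advancing time (a new reading comes with each control period).
- get_image(name): name is "scene" or "top" or "wrist"; returns a dict with "img" (420x560x3 uint8, red, green, blue), "vfov" (degrees; the focal length in pixels is half the picture's height over the tangent of half this angle, whatever the lens; pixels are square), "cx", "cy" (the principal point, pixels), "world_from_camera" (4x4, takes a point from camera to world coordinates); the wrist camera has in their place "mount" (4x4, takes a point from camera to tool coordinates, whose origin is the TCP and whose axes are the flange's). Camera axes: x right, y down, z forward; pixel columns grow to the right and rows downward; lengths in mm; the calibration is good to about 2 mm. A picture is of the moment at which its call begins: read the wrist's pose just before it. There is no depth.
- job_done(): hands the job in, once; it reports no verdict.
Trained networks look in the newest picture that a camera, given by its name, has taken for a name from the list of things; names that differ only in an ending like _2 or _b are one class to them, and where a whole thing is asked for, a point or a joint stands for the part that bears it (a point fixed in the world has none). Each returns a list of dicts, best first, with "score" (0 to 1); they miss things now and then, are a little off and sometimes report something else, mostly with a low value. They report only what shows in the picture. A call takes as long as a camera call.
- search_frame(query, camera): "box" ([left, top, width, height] in pixels, round what is visible of it).
- regions_of(query, camera): "region" (420x560 bool, what is visible of it) and "box" ([left, top, width, height] in pixels, round what is visible of it).
The state is a dict: "clock": time; "joints": joint angles; "joint_vel": joint speeds; "joint_efforts": joint torques, N m; "position": TCP position; "ee_rot": TCP orientation; "contact_force": force on the tool from outside, world axes, zero at the start; "wrist_torque": the same for the moment, N m; "gripper_width": finger opening in mm.
Only numpy, scipy, OpenCV 4.12 (cv2) and the standard library are available. Lean on these libraries where they do the work, as an engineer would, in place of code of your own. Each camera call takes 0.05 s, during which the arm holds its last target. There are 200 camera calls.

### The job

Clear the front of the bench: stand the two reagent bottles, caps up, in the deep tip-out bin with two pockets, one in each pocket, and stand the white specimen cup from beside them, lid up, in the plain single tip-out bin. The bins lean out, so slip each thing in along the bin's lean and set it down softly on the bin's floor by feel (the floors are adjustable and have been left at any height), neither dropping nor ramming it. Then tip both bins fully shut without slamming them, let go, and leave the marker, the timer and the scissors where they lie.

Things in the scene. Friction and masses are not known exactly. Their poses are not given: they have to be found in the camera images.
- big_bottle_mid (a point): Large reagent bottle, dark, 56 mm diameter, 116 mm tall, 0.16 kg (may vary by a quarter), standing on the bench. Point: on its axis, half-way up (58 mm); z axis towards the cap. Body 56 mm wide up to 78 mm above its underside, shoulder 45 mm wide up to 92 mm, then the cap, 31 mm wide, up to 115 mm: held by the cap it goes into a pocket, the fingertips just above the shoulder.
- small_bottle_mid (a point): Small reagent bottle, white, 48 mm diameter, 98 mm tall, 0.11 kg (may vary by a quarter), standing on the bench. Point: on its axis, half-way up (49 mm); z axis towards the cap. Body 48 mm wide up to 67 mm above its underside, shoulder 38 mm up to 79 mm, cap 27 mm wide up to 98 mm.
- specimen_cup_mid (a point): White specimen cup with screw lid, 64 mm tall, 0.07 kg, standing on the bench. Point: on its axis, half-way up (32 mm); z axis towards the lid. Cup 58 mm wide up to 50 mm, lid 64 mm wide from 50 to 64 mm.
- bottle_bin (a joint): Tilt of the deep two-pocket bin (white, 138 mm wide, front panel 80 mm tall) in the taller fixed grey cabinet (152 mm wide, 118 deep, 215 tall, roofed). A friction hinge holds it at any angle; moving it takes about 6 to 12 N at the lip. 0 = shut, front panel upright; grows as it tips out towards the robot, rad, stop at 0.8; starts at 0.46 to 0.60.
- cup_bin (a joint): Tilt of the plain single bin (white, 92 mm wide, front panel 65 mm tall) in the lower, narrower fixed grey cabinet (106 mm wide, 118 deep, 178 tall, roofed). A friction hinge holds it at any angle; moving it takes about 6 to 12 N at the lip. 0 = shut, front panel upright; grows as it tips out towards the robot, rad, stop at 0.8; starts at 0.46 to 0.60.
- bottle_bin_mouth (a point): Centre of the bottle bin's mouth, 80 mm above the bin's bottom, level with the front panel's top, 37 mm behind its face (other walls are 12 mm lower). x axis to the bin's back, z up along its walls, leaning as it leans, y left. Divider, two pockets 63 mm wide (y), 66 mm front to back; their friction-held floor plate's top is 9 to 49 mm above the bin's bottom, not reported.
- pocket_left (a point): Centre of the mouth of the bottle bin's left (+y) pocket; axes as bottle_bin_mouth.
- pocket_right (a point): Centre of the mouth of the bottle bin's right (-y) pocket; axes as bottle_bin_mouth.
- bottle_bin_lip (a point): Middle of the front edge of the finger lip along the top of the bottle bin's front panel (lip 130 mm long, 10 mm out from the panel, its edge 13 mm tall); axes as bottle_bin_mouth. Push here to tip the bin shut.
- bottle_bin_hinge (a point): Middle of the bottle bin's hinge line, low in the front of its cabinet, 30 mm above the bench; it does not move; x axis points into the cabinet, y to the left along the hinge, z up. Lip edge from the hinge with the bin shut: 32 mm out (-x), 74 mm up.
- cup_bin_mouth (a point): Centre of the cup bin's mouth, 65 mm above the bin's bottom, level with the front panel's top, 40 mm behind its face (other walls are 12 mm lower); axes as bottle_bin_mouth. One pocket 84 mm wide (y), 72 mm front to back; its friction-held floor plate's top is 29 to 59 mm above the bin's bottom, not reported.
- cup_bin_lip (a point): Middle of the front edge of the finger lip along the top of the cup bin's front panel (lip 84 mm long, 10 mm out from the panel, its edge 13 mm tall); axes as cup_bin_mouth. Push here to tip the bin shut.
- cup_bin_hinge (a point): Middle of the cup bin's hinge line, low in the front of its cabinet, 30 mm above the bench; it does not move; axes as bottle_bin_hinge. Lip edge from the hinge with the bin shut: 32 mm out (-x), 59 mm up.
- big_bottle: The large reagent bottle; origin at the centre of its underside.
- small_bottle: The small reagent bottle; origin at the centre of its underside.
- specimen_cup: The specimen cup; origin at the centre of its underside.
- marker: Black lab marker lying on the bench, 133 mm long (y axis), 16 mm thick. Bystander: leave it.
- timer: White lab timer lying on the bench, 64 x 64 x 18 mm. Bystander: leave it.
- shears: Scissors with blue handles lying on the bench, 199 mm long (y axis), 9 mm thick. Bystander: leave them.

How it is judged (in metres and radians):
At the end, for the whole second after the job is handed in: Both bins shut (under 0.04 rad); bottles in the bottle bin, cup in the cup bin, each upright within 0.2 rad, at rest, its mid point 33 mm front to back, 65 (cup 42) mm sideways and 45 mm (cup -30 to +40) in height of the centre of its bin's mouth, or nearer (x of big_bottle_mid in the frame of bottle_bin_mouth between -0.033 and 0.033 m and y of big_bottle_mid in the frame of bottle_bin_mouth between -0.065 and 0.065 m and z of big_bottle_mid in the frame of bottle_bin_mouth between -0.045 and 0.045 m and x of small_bottle_mid in the frame of bottle_bin_mouth between -0.033 and 0.033 m and y of small_bottle_mid in the frame of bottle_bin_mouth between -0.065 and 0.065 m and z of small_bottle_mid in the frame of bottle_bin_mouth between -0.045 and 0.045 m and x of specimen_cup_mid in the frame of cup_bin_mouth between -0.033 and 0.033 m and y of specimen_cup_mid in the frame of cup_bin_mouth between -0.042 and 0.042 m and z of specimen_cup_mid in the frame of cup_bin_mouth between -0.03 and 0.04 m and angle between each of big_bottle_mid, small_bottle_mid, specimen_cup_mid's own z axis and vertical below 0.2 rad and linear speed of each of big_bottle, small_bottle, specimen_cup below 0.05 m/s and value of joint each of bottle_bin, cup_bin below 0.04 rad); the robot touches nothing.
It fails at once if a bottle or the cup drops or is flung about in its bin: faster than 0.35 m/s there with no finger on it (a fall of about 10 mm) ((distance between big_bottle_mid and bottle_bin_mouth below 0.08 m and linear speed of big_bottle above 0.35 m/s and contact force between the fingers and big_bottle below 0.2 N) or (distance between small_bottle_mid and bottle_bin_mouth below 0.08 m and linear speed of small_bottle above 0.35 m/s and contact force between the fingers and small_bottle below 0.2 N) or (distance between specimen_cup_mid and cup_bin_mouth below 0.08 m and linear speed of specimen_cup above 0.35 m/s and contact force between the fingers and specimen_cup below 0.2 N)).
It fails at once if a bottle or the cup is rammed into its bin with more than 100 N (contact force between any of big_bottle, small_bottle and bottle_bin above 100 N or contact force between specimen_cup and cup_bin above 100 N).
It fails at once if the marker, the timer or the scissors are pushed more than 20 mm (distance of any of marker, timer, shears from where it was at the start of the episode above 0.02 m).
It also fails if it takes over 72 s, if anything falls off the work surface, if the arm or the gripper's body presses on something with over 40 N, if the wrist force passes 120 N, or if a joint passes its speed limit or range.

## Working session

There is one attempt and no reset: what is moved stays moved. The work goes in short steps, Python scripts to look and compute and a tool call to move; the robot and the scene stay as the last step left them, time stands still between calls to the robot, and variables do not carry over. Pictures are saved under pics/ and viewed, about 8 in all and at most 12, crops included, and the job is handed in when it is done.

Besides the shell and the picture viewer there is one more tool, called after ">>>" in YAML: its name, and indented under it one key for each argument. servo_tool: Moves the arm, as the interface text tells. Its arguments: {"type":"object","properties":{"turn":{"type":"array","items":{"type":"array","items":{"type":"number"}}},"dp":{"type":"array","items":{"type":"array","items":{"type":"number"}}},"fingers":{"type":"array","items":{"type":"number"}}},"required":["turn","dp","fingers"]}

```bash
mkdir -p pics
python3 - <<'E'
from bench import *
import cv2,json
s=read_state();print(s)
for c in("scene","top"):
    d=get_image(c);cv2.imwrite(f"pics/{c}0.png",d["img"][:,:,::-1])
    print(c,d["vfov"],d["cx"],d["cy"],d["world_from_camera"].tolist() if hasattr(d["world_from_camera"],'tolist') else d["world_from_camera"])
    for q in("big_bottle","small_bottle","specimen_cup","bottle_bin","cup_bin","bottle_bin_lip","cup_bin_lip","marker","timer","shears"):
        print(q,[( [round(v) for v in r["box"]],round(r["score"],2)) for r in search_frame(q,c)][:3])
E
```

```text
{'clock': 0.0, 'joints': array([ 1.56462908e+00,  3.85586104e-01,  6.60263116e-03, -5.14213130e-04,
       -1.19397734e+00, -2.58594465e-01]), 'joint_vel': array([ 1.57263648e-04,  7.09121649e-04, -2.18697546e-03,  1.63920302e-03,
        2.95315082e-03,  8.91660829e-05]), 'joint_efforts': array([ 1.83292577e-04, -3.92284083e+01,  1.88398415e+01,  4.18613479e+00,
       -4.69178427e-03, -1.89866576e-06]), 'position': array([163.37746853, 602.65887745, 230.19240329]), 'ee_rot': array([ 9.91237308e-01, -1.32088493e-01, -1.00833172e-04,  1.10371493e-03]), 'contact_force': array([ 0.10602254, -0.49195447, -0.21965949]), 'wrist_torque': array([0.03395952, 0.02068101, 0.01107434]), 'gripper_width': 85.53388326780552}
scene 43.61402106066797 284.6102355165006 208.68911736250993 [[0.7041691713992408, -0.4321772798119267, 0.5633547522345671, -239.48168359989643], [-0.7097574621178335, -0.40637149013017454, 0.5754185928325862, -534.7949508595267], [-0.019751532066117544, -0.8050372729406666, -0.5928953247895417, 880.0653470777818], [0.0, 0.0, 0.0, 1.0]]
big_bottle [([305, 197, 22, 47], 0.57)]

[... 769 characters left out ...]
7314198], [0.026601692995030318, -0.1773358784621634, -0.983790798970925, 1312.4271268743423], [0.0, 0.0, 0.0, 1.0]]
big_bottle [([279, 177, 22, 25], 0.88), ([262, 224, 24, 23], 0.54), ([129, 225, 39, 56], 0.37)]
small_bottle [([339, 115, 75, 75], 0.69), ([282, 178, 16, 27], 0.62), ([303, 225, 20, 19], 0.52)]
specimen_cup [([263, 221, 24, 25], 0.6)]
bottle_bin [([344, 153, 51, 36], 0.82), ([270, 253, 50, 11], 0.63)]
cup_bin [([201, 180, 35, 30], 0.9), ([371, 243, 21, 25], 0.32)]
bottle_bin_lip [([344, 154, 54, 35], 0.73)]
cup_bin_lip [([199, 178, 40, 29], 0.68)]
marker [([272, 256, 44, 7], 0.8)]
timer [([371, 244, 22, 23], 0.87)]
shears [([302, 226, 26, 20], 0.7), ([129, 225, 40, 57], 0.65)]
```

Run:
```python
import cv2
a=cv2.imread("pics/scene0.png")[110:370,140:460];cv2.imwrite("pics/s1.png",cv2.resize(a,None,fx=2.3,fy=2.3,interpolation=2))
a=cv2.imread("pics/top0.png")[100:290,120:420];cv2.imwrite("pics/t1.png",cv2.resize(a,None,fx=2.6,fy=2.6,interpolation=2))
```

```text
(no output)
```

View pics/s1.png

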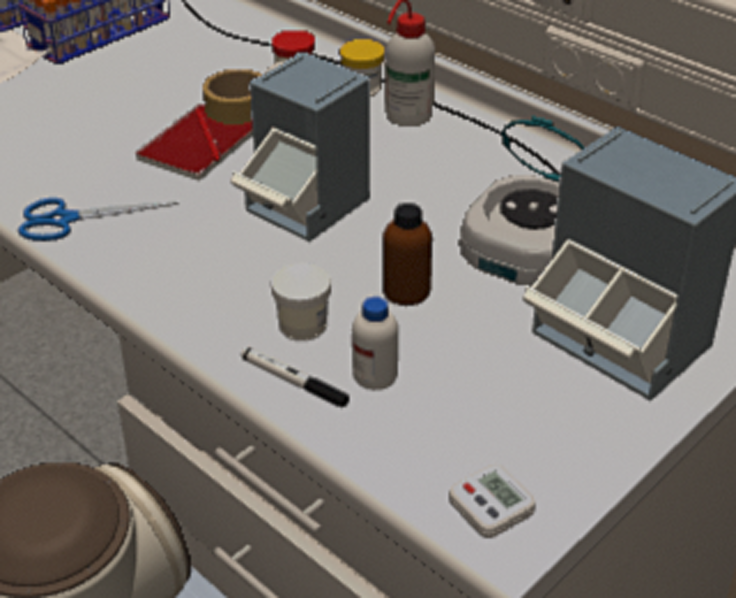

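View pics/t1.png

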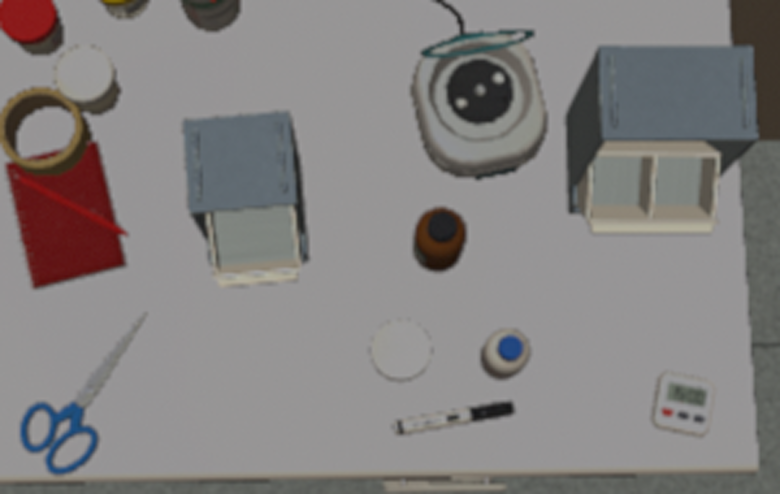

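```bash
cat > h.py <<'E'
import numpy as np,cv2
from bench import *
from scipy.spatial.transform import Rotation as R
def cam(name):
    if name=="wrist":
        s=read_state();d=get_image(name)
        T=np.eye(4);T[:3,:3]=R.from_quat(s["ee_rot"]).as_matrix();T[:3,3]=s["position"]
        W=T@np.array(d["mount"])
    else: d=get_image(name);W=np.array(d["world_from_camera"])
    f=210/np.tan(np.radians(d["vfov"])/2)
    return dict(img=d["img"],W=W,f=f,cx=d["cx"],cy=d["cy"])
def ray(c,uv):
    v=c["W"][:3,:3]@np.array([(uv[0]-c["cx"])/c["f"],(uv[1]-c["cy"])/c["f"],1]);return c["W"][:3,3],v/np.linalg.norm(v)
def atz(c,uv,z):
    o,v=ray(c,uv);return o+v*(z-o[2])/v[2]
def proj(c,p):
    q=c["W"][:3,:3].T@(np.array(p,float).reshape(-1,3)-c["W"][:3,3]).T
    return np.stack([q[0]/q[2]*c["f"]+c["cx"],q[1]/q[2]*c["f"]+c["cy"]],1)
def tri(obs):
    A=np.zeros((3,3));b=np.zeros(3)
    for c,uv in obs:
        o,v=ray(c,uv);M=np.eye(3)-np.outer(v,v);A+=M;b+=M@o
    return np.linalg.solve(A,b)
E
python3 - <<'E'
from h import *
t=cam("top");s=cam("scene");np.set_printoptions(precision=1,suppress=True)
T=lambda x,y:(120+x/2.6,100+y/2.6)
S=lambda x,y:(140+x/2.3,110+y/2.3)
for n,a,b,z in(("big",(442,228),(408,210),115),("small",(510,348),(376,304),98),("cup",(401,350),(301,281),64)):
    print(n,"tri",tri([(t,T(*a)),(s,S(*b))]),"top",atz(t,T(*a),z),"scene",atz(s,S(*b),z))
for n,a,b,z in(("BroofFL",(595,139),(558,163),215),("BroofFR",(757,138),(695,215),215),("BroofBR",(752,47),(735,184),215),("BroofBL",(600,47),(615,132),215),
 ("CroofFL",(190,214),(252,83),178),("CroofFR",(299,207),(312,108),178),("CroofBR",(291,113),(368,80),178),("CroofBL",(184,121),(305,57),178),
 ("BlipL",(588,228),(527,292),0),("BlipR",(714,228),(632,352),0),("ClipL",(220,282),(235,180),0),("ClipR",(297,277),(283,211),0)):
    print(n,"tri",tri([(t,T(*a)),(s,S(*b))]),"top",atz(t,T(*a),z) if z else"")
E
```

```text
big tri [562.  169.  116.8] top [560.8 170.2 115. ] scene [565.8 169.9 115. ]
small tri [438.9 100.8  98.7] top [437.8 101.7  98. ] scene [440.9 100.6  98. ]
cup tri [441.8 212.6  64.8] top [441.3 213.   64. ] scene [443.1 213.   64. ]
BroofFL tri [625.6  25.9 211.7] top [623.9  27.2 215. ]
BroofFR tri [ 622.2 -127.9  225. ] top [ 623.9 -129.8  215. ]
BroofBR tri [ 711.7 -126.3  217.1] top [ 716.5 -131.   215. ]
BroofBL tri [718.   18.3 210.1] top [717.1  18.4 215. ]
CroofFL tri [563.8 417.9 177.5] top [562. 419. 178.]
CroofFR tri [565.1 313.5 185.9] top [568.2 313.2 178. ]
CroofBR tri [663.8 321.6 177.5] top [664.1 321.3 178. ]
CroofBL tri [660.1 427.  170.3] top [656.4 426.5 178. ]
BlipL tri [568.6  11.7  86.4] top 
BlipR tri [ 564.8 -119.9   89.5] top 
ClipL tri [515.4 402.4  71.4] top 
ClipR tri [520.6 322.9  62.3] top
```

Run:
```python
from bench import *
import numpy as np;np.set_printoptions(precision=3,suppress=True)
d=get_image("wrist");print(np.array(d["mount"]),d["vfov"],d["cx"],d["cy"])
```

```text
[[  -0.001   -0.948   -0.317   80.922]
 [   1.       0.      -0.002    0.07 ]
 [   0.002   -0.317    0.948 -142.774]
 [   0.       0.       0.       1.   ]] 70.64419308882519 276.9713623177163 210.84848762055665
```

>>> servo_tool:
  turn:
    - [0,0,0.1]
    - [0,0,0.1]
    - [0,0,0.1]
    - [0,0,0]
    - [0,0,0]
  dp:
    - [0.05,-0.04,0.02]
    - [0.05,-0.05,0.02]
    - [0.05,-0.05,0.02]
    - [0.05,-0.05,0.02]
    - [0.03,-0.04,0]
  fingers: [0.085,0.085,0.085,0.085,0.085]

```text
clock: 1.88
position: [370.4, 395.1, 302.1]
ee_rot: [1.0, 0.026, 0.002, 0.0]
contact_force: [-0.1, 0.9, -0.5]
gripper_width: 85.2
```

>>> servo_tool:
  turn:
    - [0,0,0]
    - [0,0,0]
    - [0,0,0]
    - [0,0,0]
    - [0,0,0]
  dp:
    - [0.05,-0.03,0]
    - [0.03,0,0]
    - [0,0,0]
    - [0,0,0]
    - [0,0,0]
  fingers: [0.085,0.085,0.085,0.085,0.085]

```text
clock: 2.5
position: [453.1, 360.8, 303.7]
ee_rot: [1.0, 0.024, 0.002, -0.001]
contact_force: [0.4, 1.1, 0.3]
gripper_width: 84.9
```

Run:
```python
from h import *
import pickle
c=cam("wrist");pickle.dump(c,open("wc.pkl","wb"));cv2.imwrite("pics/w1.png",c["img"][:,:,::-1])
```

>>> servo_tool:
  turn:
    - [0,0,-0.03]
    - [0,0,-0.03]
    - [0,0,-0.02]
    - [0,0,0]
    - [0,0,0]
  dp:
    - [0,-0.06,0]
    - [0,-0.06,0]
    - [0,-0.06,0]
    - [0,-0.06,0]
    - [0,-0.06,0]
  fingers: [0.085,0.085,0.085,0.085,0.085]

```text
clock: 3.18
position: [449.2, 59.1, 303.6]
ee_rot: [1.0, -0.009, 0.003, -0.001]
contact_force: [0.5, 0.3, 0.5]
gripper_width: 85.3
```

>>> servo_tool:
  turn:
    - [0,0,0]
    - [0,0,0]
    - [0,0,0]
    - [0,0,0]
    - [0,0,0]
  dp:
    - [0.03,-0.06,0]
    - [0.03,-0.05,0]
    - [0,0,0]
    - [0,0,0]
    - [0,0,0]
  fingers: [0.085,0.085,0.085,0.05,0.05]

```text
clock: 3.8
position: [505.6, -49.3, 305.7]
ee_rot: [1.0, -0.008, 0.005, -0.002]
contact_force: [0.1, 0.0, 0.4]
gripper_width: 51.3
```

Run:
```python
from h import *
import pickle
c=cam("wrist");pickle.dump(c,open("wb.pkl","wb"));cv2.imwrite("pics/w2.png",c["img"][:,:,::-1])
```

```text
(no output)
```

View pics/w1.png

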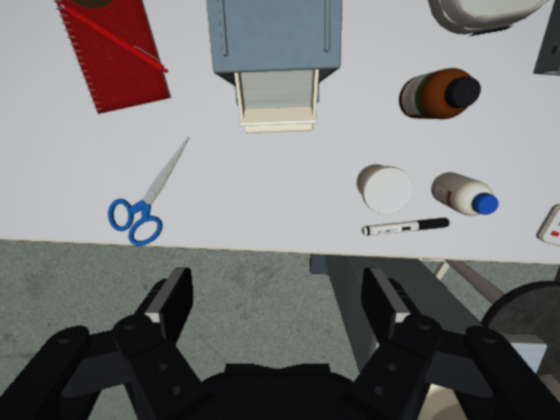

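View pics/w2.png

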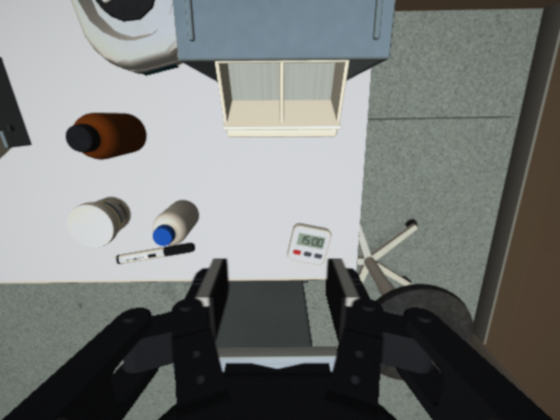

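Run:
```python
import cv2,numpy as np
a=cv2.imread("pics/w1.png")[60:140,200:350];b=cv2.imread("pics/w2.png")[50:145,205:365]
a=cv2.resize(a,None,fx=4.8,fy=3.5,interpolation=2)[:, :]
a=cv2.resize(cv2.imread("pics/w1.png")[60:140,200:350],None,fx=4,fy=4,interpolation=2)
b=cv2.resize(b,None,fx=4,fy=4,interpolation=2)
o=np.zeros((600,640,3),np.uint8);o[:280,:600]=a[:280] if False else a[40:320];o[285:600]=b[40:355]
cv2.imwrite("pics/wz.png",o)
```

```text
(no output)
```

View pics/wz.png

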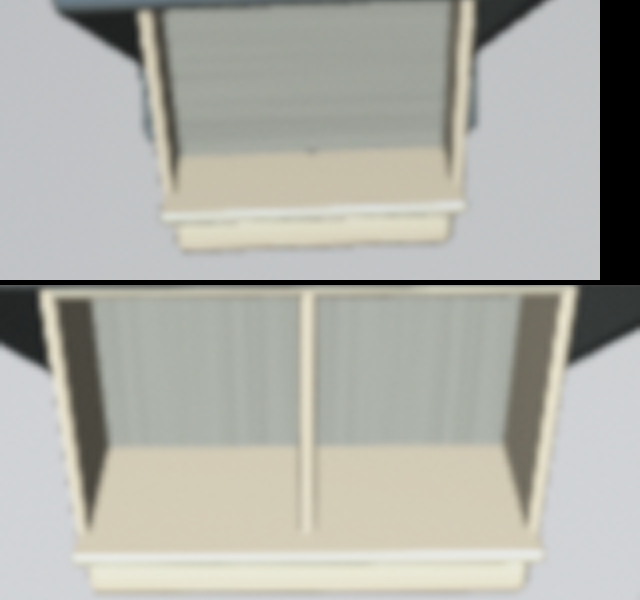

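```bash
cat > fit.py <<'E'
from h import *
import pickle
from scipy.optimize import least_squares
np.set_printoptions(precision=2,suppress=True)
def tf(p,P):  # bin pts (shut, rel hinge) -> world
    hx,hy,yaw,t=p[:4];P=np.array(P,float)
    x=P[:,0]*np.cos(t)-P[:,2]*np.sin(t);z=P[:,2]*np.cos(t)+P[:,0]*np.sin(t)
    return np.stack([hx+x*np.cos(yaw)-P[:,1]*np.sin(yaw),hy+x*np.sin(yaw)+P[:,1]*np.cos(yaw),30+z],1)
def run(c,pts,uv,fl,uvf,x0):
    def r(p):
        F=[(x,y,p[4]) for x,y in fl]
        e=(proj(c,tf(p,pts+F))-np.array(uv+uvf)).ravel()
        return e
    s=least_squares(r,x0,loss="soft_l1");print(s.x,"res",r(s.x).reshape(-1,2).tolist() and np.round(r(s.x),1)); 
    J=s.jac;print(" sd",np.sqrt(np.diag(np.linalg.inv(J.T@J)))*.7);return s.x
if __name__=="__main__":
    wb=pickle.load(open("wb.pkl","rb"));wc=pickle.load(open("wc.pkl","rb"))
    B=lambda X,Y:(205+X/4-.4,50+(Y-245)/4-.4);C=lambda X,Y:(200+X/4-.4,60+(Y+40)/4-.4)
    b=run(wb,[(-22,69,80),(-22,-69,80),(52,69,68),(52,-69,68),(-18,0,68),(48,0,68)],[B(72,559),B(543,557),B(40,291),B(577,288),B(308,532),B(308,297)],[(-18,65),(-18,-65)],[B(106,448),B(505,445)],[632,-54,-.03,.53,29])
    c=run(wc,[(-22,46,65),(-22,-46,65),(-18,42,53),(-18,-42,53)],[C(162,219),C(465,208),C(174,190),C(455,182)],[(-18,42),(-18,-42)],[C(178,157),C(447,150)],[575,362,.06,.53,40])
    for n,p,m,l in(("B",b,(15,0,80),(-32,0,74)),("C",c,(18,0,65),(-32,0,59))):
        print(n,"mouth",tf(p,[m])[0],"lip",tf(p,[l])[0])
    print("pockets",tf(b,[(15,33.5,80),(15,-33.5,80)]))
    pickle.dump((b,c),open("fit.pkl","wb"))
    a=cv2.imread("pics/scene0.png");a=cv2.resize(a,None,fx=4,fy=4,interpolation=2)
    d=cam("scene")
    for p,w,z,k in((b,69,80,52),(c,46,65,58)):
        q=proj(d,tf(p,[(-22,w,z),(-22,-w,z),(-18,-w,z-12),(k,-w,z-12),(k,w,z-12),(-18,w,z-12)]))
        cv2.polylines(a,[((q+.5)*4).astype(int)],True,(0,0,255),1)
    cv2.imwrite("pics/ov.png",np.hstack([a[820:1140,1440:1780],a[620:940,900:1240]]))
E
python3 fit.py
```

```text
[631.23 -54.96  -0.01   0.57  22.33] res [ 0.6  1.1 -0.5  1.  -0.7 -0.7  0.7 -0.9 -0.3 -1.2  0.   1.4 -0.1 -0.1
  0.4  0. ]
 sd [1.88 0.36 0.01 0.03 3.38]
[569.05 367.36   0.08   0.43  31.34] res [-0.6  0.2  1.1  0.6  0.2 -0.4 -0.6 -0.5  0.4  0.2 -0.3 -0.1]
 sd [3.38 0.61 0.01 0.08 4.62]
B mouth [600.98 -54.62 105.56] lip [564.54 -54.22  75.29]
C mouth [558.36 366.54  96.59] lip [515.54 363.22  70.3 ]
pockets [[601.35 -21.13 105.56]
 [600.62 -88.12 105.56]]
```

View pics/ov.png

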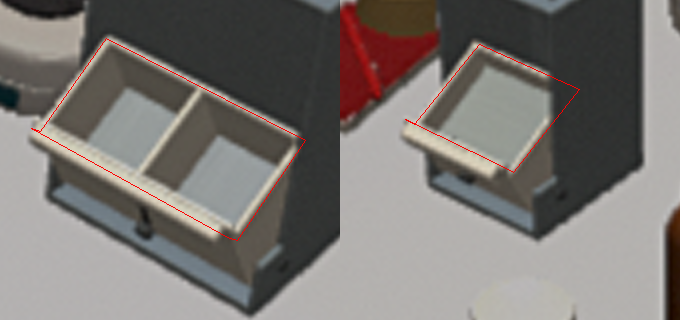

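```bash
cat > fit2.py <<'E'
from fit import *
wb=pickle.load(open("wb.pkl","rb"));wc=pickle.load(open("wc.pkl","rb"));d=cam("scene")
B=lambda X,Y:(205+X/4-.4,50+(Y-245)/4-.4);C=lambda X,Y:(200+X/4-.4,60+(Y+40)/4-.4)
SB=lambda X,Y:((1440+X)/4-.5,(820+Y)/4-.5);SC=lambda X,Y:((900+X-340)/4-.5,(620+Y)/4-.5)
def go(c,pts,uv,fl,uvf,spts,suv,x0):
    def r(p):
        F=[(x,y,p[4]) for x,y in fl]
        return np.r_[(proj(c,tf(p,pts+F))-np.array(uv+uvf)).ravel(),2*(proj(d,tf(p,spts)+np.r_[p[5:8]])-np.array(suv)).ravel(),p[5:8]/2,(p[3]-.53)/.05]
    s=least_squares(r,list(x0)+[0,0,0],loss="soft_l1");J=s.jac
    print(s.x,"sd",np.sqrt(np.diag(np.linalg.inv(J.T@J)))*.7);print(np.round(r(s.x),1));return s.x
b=go(wb,[(-22,69,80),(-22,-69,80),(52,69,68),(52,-69,68),(-18,0,68),(48,0,68)],[B(72,559),B(543,557),B(40,291),B(577,288),B(308,532),B(308,297)],[(-18,65),(-18,-65)],[B(106,448),B(505,445)],
 [(-22,69,80),(52,69,68),(52,-69,68),(-22,-69,80)],[SB(31,130),SB(107,37),SB(302,139),SB(235,240)],[632,-54,-.03,.53,29])
c=go(wc,[(-22,46,65),(-22,-46,65),(-18,42,53),(-18,-42,53)],[C(162,219),C(465,208),C(174,190),C(455,182)],[(-18,42),(-18,-42)],[C(178,157),C(447,150)],
 [(-22,46,65),(58,46,53),(-22,-46,65)],[SC(405,124),SC(476,44),SC(514,169)],[575,362,.06,.53,40])
for n,p,m,l in(("B",b,(15,0,80),(-32,0,74)),("C",c,(18,0,65),(-32,0,59))):
    print(n,"mouth",tf(p,[m])[0],"lip",tf(p,[l])[0])
print("pockets",tf(b,[(15,33.5,80),(15,-33.5,80)]))
pickle.dump((b,c),open("fit.pkl","wb"))
E
python3 fit2.py
```

```text
[632.32 -54.92  -0.01   0.58  24.11   0.09  -0.08   0.16] sd [1.24 0.35 0.   0.02 2.35 1.03 0.82 0.98]
[ 0.8  1.  -0.6  0.6 -0.8 -0.3  0.7 -0.9 -0.2 -1.6 -0.1  1.5 -0.2 -0.
  0.5 -0.1  0.4 -0.3 -0.4  0.5  2.   0.4 -2.6 -0.4  0.  -0.   0.1  1. ]
[572.   368.16   0.09   0.5   34.86   0.5   -0.36   0.05] sd [0.99 0.53 0.01 0.02 2.07 1.05 1.1  0.98]
[-0.1  0.8  0.8  0.2  0.4 -0.3 -0.9 -1.3  0.2  0.7 -0.3 -0.5  0.3 -0.3
  0.7 -0.4 -4.   0.9  0.3 -0.2  0.  -0.7]
B mouth [600.96 -54.65 105.11] lip [564.96 -54.34  74.3 ]
C mouth [556.91 366.8   95.72] lip [515.98 363.11  66.63]
pockets [[601.25 -21.15 105.11]
 [600.67 -88.15 105.11]]
```

>>> servo_tool:
  turn:
    - [0,0,0]
    - [0,0,0]
    - [0,0,0]
    - [0,0,0]
    - [0,0,0]
  dp:
    - [0.0,0.055,-0.02]
    - [0.014,0.055,-0.03]
    - [0.014,0.055,-0.03]
    - [0.014,0.053,-0.03]
    - [0.014,0,-0.03]
  fingers: [0.055,0.055,0.055,0.055,0.055]

```text
clock: 4.58
position: [561.5, 174.5, 169.8]
ee_rot: [1.0, -0.005, 0.012, -0.004]
contact_force: [-0.2, 0.1, -0.2]
gripper_width: 54.7
```

>>> servo_tool:
  turn:
    - [0,0,0]
    - [0,0,0]
    - [0,0,0]
    - [0,0,0]
    - [0,0,0]
  dp:
    - [0,0,0]
    - [0,0,-0.02]
    - [0,0,0]
    - [0,0,0]
    - [0,0,0]
  fingers: [0.055,0.055,0.055,0.055,0.055]

```text
clock: 5.2
position: [561.6, 176.1, 153.6]
ee_rot: [1.0, -0.003, 0.013, -0.004]
contact_force: [0.7, -1.1, -1.3]
gripper_width: 55.4
```

>>> servo_tool:
  turn:
    - [-0.008,0.026,0]
    - [0,0,0]
    - [0,0,0]
    - [0,0,0]
    - [0,0,0]
  dp:
    - [0,-0.007,0]
    - [0,0,-0.03]
    - [0,0,-0.028]
    - [0,0,0]
    - [0,0,0]
  fingers: [0.055,0.055,0.055,0.055,0.055]

```text
clock: 5.82
position: [564.7, 168.3, 99.4]
ee_rot: [1.0, -0.004, 0.003, -0.001]
contact_force: [0.1, -0.5, 0.4]
gripper_width: 55.0
```

>>> servo_tool:
  turn:
    - [0,0,0]
    - [0,0,0]
    - [0,0,0]
    - [0,0,0]
    - [0,0,0]
  dp:
    - [0,0,0]
    - [0,0,0]
    - [0,0,0]
    - [0,0,0]
    - [0,0,0]
  fingers: [0.025,0.025,0.025,0.025,0.025]

```text
clock: 6.45
position: [565.5, 168.8, 101.9]
ee_rot: [1.0, -0.004, 0.004, -0.002]
contact_force: [0.1, 0.2, -0.8]
gripper_width: 29.0
```

>>> servo_tool:
  turn:
    - [0,0,0]
    - [0,0,0]
    - [0,0,0]
    - [0,0,0]
    - [0,0,0]
  dp:
    - [0,0,0]
    - [0,0,0]
    - [-0.003,0,-0.008]
    - [0,0,0]
    - [0,0,-0.001]
  fingers: [0.045,0.045,0.045,0.03,0.025]

```text
clock: 7.08
position: [563.2, 169.1, 93.6]
ee_rot: [1.0, -0.003, 0.005, -0.002]
contact_force: [-1.4, 0.7, 9.0]
gripper_width: 29.4
```

>>> servo_tool:
  turn:
    - [0,0,0]
    - [0,0,0]
    - [0,0,0]
    - [0,0,0]
    - [0,0,0]
  dp:
    - [0,0,-0.001]
    - [0,0,0]
    - [0,0,0]
    - [0,0,0.03]
    - [0,0,0.04]
  fingers: [0.02,0.02,0.02,0.02,0.02]

```text
clock: 7.7
position: [560.7, 167.8, 160.3]
ee_rot: [1.0, -0.003, 0.001, 0.0]
contact_force: [0.7, 0.5, -1.5]
gripper_width: 29.2
```

>>> servo_tool:
  turn:
    - [0,0,0]
    - [0,0,0]
    - [0,-0.145,0]
    - [0,-0.145,0]
    - [0,-0.145,0]
  dp:
    - [-0.005,-0.03,0.05]
    - [-0.005,-0.045,0.03]
    - [-0.005,-0.045,0]
    - [-0.005,-0.045,0]
    - [-0.005,-0.025,0]
  fingers: [0.02,0.02,0.02,0.02,0.02]

```text
clock: 8.32
position: [539.0, -24.1, 245.3]
ee_rot: [0.974, -0.002, 0.226, -0.002]
contact_force: [0.0, -1.0, -0.7]
gripper_width: 29.4
```

>>> servo_tool:
  turn:
    - [0,-0.145,0]
    - [0,0,0]
    - [0,0,0]
    - [0,0,0]
    - [0,0,0]
  dp:
    - [0,0,0]
    - [0,0,0]
    - [0,0,0]
    - [0,0,0]
    - [0,0,0]
  fingers: [0.02,0.02,0.02,0.02,0.02]

```text
clock: 8.95
position: [542.7, -36.0, 248.3]
ee_rot: [0.961, -0.01, 0.276, 0.009]
contact_force: [0.8, -0.1, -1.2]
gripper_width: 29.5
```

```bash
cat > st.py <<'E'
from h import *
import sys
np.set_printoptions(precision=4,suppress=True)
def tool(yaw,t): # desired rotation
    return R.from_euler("z",yaw)*R.from_euler("y",-t)*R.from_euler("x",np.pi)
def rep(yaw,t,tgt):
    s=read_state();r=R.from_quat(s["ee_rot"]);D=tool(yaw,t);e=(D*r.inv()).as_rotvec()
    print("t",s["clock"],"pos",s["position"],"err turn",e,"dp m",(np.array(tgt)-s["position"])/1e3,"F",s["contact_force"],"w",s["gripper_width"])
E
python3 -c "
from st import *
rep(-.01,.58,[536.6,-20.5,203.8])
c=cam('scene');cv2.imwrite('pics/s3.png',cv2.resize(c['img'][140:300,300:480,::-1],None,fx=4,fy=3.7,interpolation=2))"
```

```text
t 8.95 pos [542.7188 -36.0278 248.3045] err turn [ 0.0122 -0.0209  0.0142] dp m [-0.0061  0.0155 -0.0445] F [ 0.8455 -0.1112 -1.2105] w 29.471640683206843
```

View pics/s3.png

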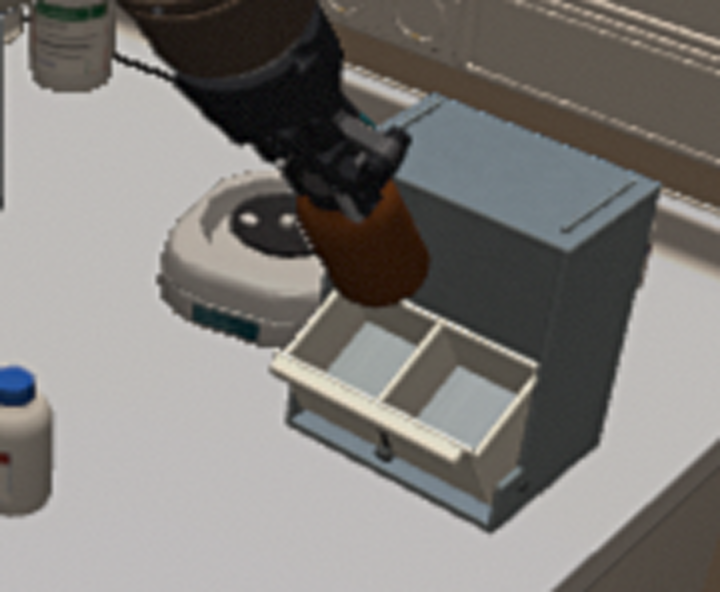

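>>> servo_tool:
  turn:
    - [0.012,-0.021,0.014]
    - [0,0,0]
    - [0,0,0]
    - [0,0,0]
    - [0,0,0]
  dp:
    - [-0.006,0.015,0]
    - [0,0,-0.02]
    - [0,0,-0.02]
    - [0,0,0]
    - [0,0,0]
  fingers: [0.02,0.02,0.02,0.02,0.02]

```text
clock: 9.62
position: [540.7, -18.6, 218.6]
ee_rot: [0.959, -0.004, 0.282, -0.001]
contact_force: [0.0, -0.2, -1.6]
gripper_width: 28.9
```

```bash
python3 -c "
from st import *
rep(-.01,.58,[536.6,-20.5,203.8])"
```

```text
t 9.625 pos [540.7039 -18.5517 218.5536] err turn [-0.0034 -0.0073 -0.0037] dp m [-0.0041 -0.0019 -0.0148] F [ 0.0213 -0.166  -1.5562] w 28.924476467635614
```

>>> servo_tool:
  turn:
    - [-0.003,-0.007,-0.004]
    - [0,0,0]
    - [0,0,0]
    - [0,0,0]
    - [0,0,0]
  dp:
    - [-0.004,-0.002,-0.008]
    - [0,0,-0.008]
    - [0.004,0,-0.0085]
    - [0.004,0,-0.0085]
    - [0,0,-0.001]
  fingers: [0.02,0.02,0.02,0.02,0.02]

```text
clock: 10.25
position: [546.7, -21.3, 205.9]
ee_rot: [0.962, -0.004, 0.272, -0.001]
contact_force: [0.4, -0.1, -1.6]
gripper_width: 29.9
```

```bash
python3 -c "
from st import *
rep(-.01,.58,[547.5,-20.6,187])
c=cam('wrist');print(proj(c,[[601.25,-21.15,105.1]]));cv2.imwrite('pics/w3.png',c['img'][:,:,::-1])
c=cam('scene');cv2.imwrite('pics/s4.png',cv2.resize(c['img'][140:300,300:480,::-1],None,fx=4,fy=3.7,interpolation=2))"
```

```text
t 10.25 pos [546.7178 -21.283  205.8818] err turn [-0.0052 -0.0291 -0.0027] dp m [ 0.0008  0.0007 -0.0189] F [ 0.3541 -0.0853 -1.5623] w 29.881762258683104
[[277.4241 212.3866]]
```

View pics/s4.png

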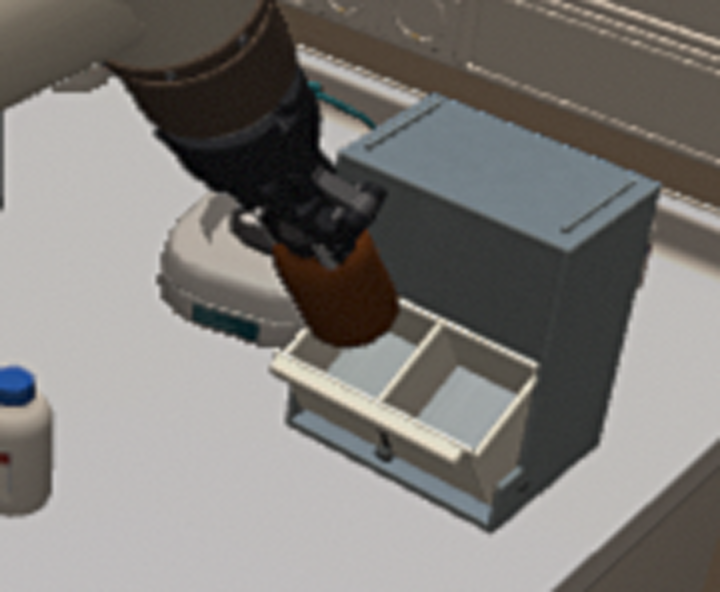

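>>> servo_tool:
  turn:
    - [-0.005,-0.03,-0.003]
    - [0,-0.005,0]
    - [0,-0.005,0]
    - [0,-0.005,0]
    - [0,-0.005,0]
  dp:
    - [0.0,0.001,-0.006]
    - [0,0,-0.006]
    - [0,0,-0.006]
    - [0,0,-0.006]
    - [0,0,-0.002]
  fingers: [0.02,0.02,0.02,0.02,0.02]

```text
clock: 10.98
position: [547.2, -23.0, 209.3]
ee_rot: [0.961, -0.004, 0.275, -0.002]
contact_force: [-0.7, -0.9, -1.5]
gripper_width: 29.3
```

```bash
python3 -c "
from st import *
rep(-.01,.58,[547.5,-20.6,187])"
```

```text
t 10.975 pos [547.196  -22.9595 209.2569] err turn [-0.006  -0.0226 -0.0031] dp m [ 0.0003  0.0024 -0.0223] F [-0.6977 -0.8744 -1.4999] w 29.334323275644987
```

```bash
python3 -c "
from st import *
s=read_state();print(s['joints'],s['joint_vel'],s['joint_efforts'])"
```

```text
[ 0.2239  0.0444 -0.8701  0.8176 -0.16    0.5597] [ 0.0017 -0.0069  0.0099 -0.0314  0.0005  0.033 ] [ -0.0202 -19.1113  16.6789   2.1492   0.6958  -0.0135]
```

```bash
cat > kin.py <<'E'
from st import *
from scipy.optimize import least_squares
def fk(q,k,s4=1):
    H,a,b,d,L,e=k
    z1=R.from_euler("z",q[0]);F=z1*R.from_euler("y",q[1]-q[2])
    W=F*R.from_euler("x",s4*q[3]);T=W*R.from_euler("y",-q[4])
    p=z1.apply([a*np.sin(q[1]),0,H+a*np.cos(q[1])])+F.apply([b,0,e])+W.apply([0,-d,0])+T.apply([L,0,0])
    return p,T
if __name__=="__main__":
    S=[([1.56462908,.385586104,.00660263116,-.00051421313,-1.19397734,-.258594465],[163.377,602.659,230.192],[.991237,-.13208849,-.0001008,.0011037])]
    s=read_state();S.append((s["joints"],s["position"],s["ee_rot"]))
    for s4 in(1,-1):
        for q,p,r in S: print(s4,"tooldir model",fk(q,[0]*6,s4)[1].apply([1,0,0]),"meas",R.from_quat(r).apply([0,0,1]))
        f=lambda k:np.r_[np.concatenate([fk(q,k,s4)[0]-np.array(p) for q,p,r in S]),k[5]/50,(k[1]-k[2])/200]
        o=least_squares(f,[250,450,450,160,250,0]);print(s4,o.x,o.cost,np.round(f(o.x),1))
E
python3 kin.py
```

```text
1 tooldir model [ 0.0005 -0.0022 -1.    ] meas [-0.0005 -0.0022 -1.    ]
1 tooldir model [ 0.4773  0.2279 -0.8486] meas [ 0.529   0.0013 -0.8486]
1 [-3801.7637  2343.6872  -877.4311   164.5026  -188.3823  1452.1029] 612.380297083731 [ 4.8  0.3  1.8 -3.7  8.9 -1.8 29.  16.1]
-1 tooldir model [-0.0005 -0.0022 -1.    ] meas [-0.0005 -0.0022 -1.    ]
-1 tooldir model [ 0.529   0.0013 -0.8486] meas [ 0.529   0.0013 -0.8486]
-1 [164.6382 563.3479 422.972  159.765  298.5685  -1.3674] 0.25109506959751215 [-0.  -0.   0.   0.  -0.1 -0.  -0.   0.7]
```

```bash
cat > log.py <<'E'
from bench import read_state
import json
s=read_state();open("samp.jsonl","a").write(json.dumps([list(s["joints"]),list(s["position"]),list(s["ee_rot"])])+"\n")
E
python3 log.py
```

```text
(no output)
```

>>> servo_tool:
  turn:
    - [0,0.1,0]
    - [0,0.1,0]
    - [0,0,0]
    - [0,0,0]
    - [0,0,0]
  dp:
    - [0,0,0.02]
    - [-0.02,0,0.02]
    - [-0.03,0,0]
    - [0,0,0]
    - [0,0,0]
  fingers: [0.02,0.02,0.02,0.02,0.02]

```text
clock: 11.6
position: [502.3, -36.5, 245.5]
ee_rot: [0.978, -0.01, 0.206, 0.013]
contact_force: [0.1, -0.5, -0.6]
gripper_width: 29.7
```

```bash
python3 log.py
cat > kin2.py <<'E'
from kin import *
import json
S=[([1.56462908,.385586104,.00660263116,-.00051421313,-1.19397734,-.258594465],[163.377,602.659,230.192],None)]+[json.loads(l) for l in open("samp.jsonl")]
f=lambda k:np.r_[np.concatenate([fk(q,k,-1)[0]-np.array(p) for q,p,r in S]),k[5]/50]
o=least_squares(f,[165,560,430,160,300,0]);K=o.x
def ik(p,tdir,q0):
    g=lambda q:np.r_[(fk(np.r_[q,0],K,-1)[0]-p)/100,fk(np.r_[q,0],K,-1)[1].apply([1,0,0])-tdir]
    lo=[-3.14,-1.21,-1.07,-3.16,-2.99];hi=[3.14,2.06,1.41,2.05,-.16]
    s=least_squares(g,np.clip(q0,np.array(lo)+.01,np.array(hi)-.01),bounds=(lo,hi));return s.x,np.sqrt(2*s.cost)
E
python3 - <<'E'
from kin2 import *
print("K",K,np.abs(o.fun).max(),S[-1][0])
for t in(.58,.5,.45,.4,.35):
  for g in(80,55,40,30):  # TCP above mouth along axis
    # mouth for bin tilt
    bt=t;m=np.array([632.3+15*np.cos(bt)-80*np.sin(bt),-21.15,30+80*np.cos(bt)+15*np.sin(bt)])
    p=m+g*np.array([-np.sin(t),0,np.cos(t)])
    out=[]
    for q0 in([.2,.2,-.7,.5,-.3],[.2,.2,-.7,0,-.3],[-.2,.2,-.7,-3,-.3],[0,.2,-.7,-1.5,-.3]):
        q,e=ik(p,[np.sin(t),0,-np.cos(t)],q0);out.append(f"{e:.4f} j4 {q[3]:.2f} j5 {q[4]:.2f}")
    print(t,g,p.round(0),out)
E
```

```text
K [160.6011 564.9013 421.8    159.7996 297.7018  -0.0009] 0.0001227771026890423 [0.33748359789932825, -0.03283583295697027, -0.65268059673435, 0.2944553299236887, -0.5866829253042037, 0.9961633225403689]
0.58 80 [557. -21. 172.] ['0.0818 j4 0.61 j5 -0.16', '0.0818 j4 0.61 j5 -0.16', '0.2894 j4 -3.16 j5 -0.16', '0.0818 j4 0.61 j5 -0.16']
0.58 55 [571. -21. 151.] ['0.1068 j4 0.42 j5 -0.16', '0.1068 j4 0.42 j5 -0.16', '0.2605 j4 -3.16 j5 -0.16', '0.1068 j4 0.42 j5 -0.16']
0.58 40 [579. -21. 139.] ['0.1187 j4 0.31 j5 -0.16', '0.1187 j4 0.31 j5 -0.16', '0.2448 j4 -3.16 j5 -0.16', '0.1187 j4 0.31 j5 -0.16']
0.58 30 [585. -21. 130.] ['0.1254 j4 0.23 j5 -0.16', '0.1254 j4 0.23 j5 -0.16', '0.2351 j4 -3.16 j5 -0.16', '0.1254 j4 0.23 j5 -0.16']
0.5 80 [569. -21. 178.] ['0.0000 j4 0.69 j5 -0.18', '0.0000 j4 0.69 j5 -0.18', '0.3512 j4 -3.16 j5 -0.16', '0.0000 j4 0.69 j5 -0.18']
0.5 55 [581. -21. 156.] ['0.0247 j4 0.67 j5 -0.16', '0.0247 j4 0.67 j5 -0.16', '0.3183 j4 -3.16 j5 -0.16', '0.0247 j4 0.67 j5 -0.16']
0.5 40 [588. -21. 143.] ['0.0411 j4 0.60 j5 -0.16', '0.0411 j4 0.60 j5 -0.16', '0.2998 j
[... 1095 characters left out ...]
'0.0000 j4 0.32 j5 -0.34']
0.4 30 [603. -21. 137.] ['0.0000 j4 0.34 j5 -0.32', '0.0000 j4 0.34 j5 -0.32', '0.3714 j4 -3.16 j5 -0.16', '0.0000 j4 0.34 j5 -0.32']
0.35 80 [592. -21. 185.] ['0.0000 j4 0.19 j5 -0.55', '0.0000 j4 0.19 j5 -0.55', '0.4871 j4 -3.16 j5 -0.16', '0.0000 j4 0.19 j5 -0.55']
0.35 55 [600. -21. 162.] ['0.0000 j4 0.20 j5 -0.49', '0.0000 j4 0.20 j5 -0.49', '0.4510 j4 -3.16 j5 -0.16', '0.0000 j4 0.20 j5 -0.49']
0.35 40 [605. -21. 148.] ['0.0000 j4 0.21 j5 -0.45', '0.0000 j4 0.21 j5 -0.45', '0.4301 j4 -3.16 j5 -0.16', '0.0000 j4 0.21 j5 -0.45']
0.35 30 [609. -21. 138.] ['0.0000 j4 0.22 j5 -0.43', '0.0000 j4 0.22 j5 -0.43', '0.4166 j4 -3.16 j5 -0.16', '0.0000 j4 0.22 j5 -0.43']
```

>>> servo_tool:
  turn:
    - [0,0.14,0]
    - [0,0.14,0]
    - [0,0.13,0]
    - [0,0,0]
    - [0,0,0]
  dp:
    - [0,0.03,-0.03]
    - [0,0.03,-0.04]
    - [0,0.005,-0.03]
    - [0,0,0]
    - [0,0,0]
  fingers: [0.02,0.02,0.02,0.02,0.02]

```text
clock: 12.22
position: [504.3, 30.1, 142.4]
ee_rot: [1.0, -0.008, -0.002, 0.015]
contact_force: [0.1, -1.0, -0.6]
gripper_width: 29.7
```

```bash
python3 -c "
from st import *
rep(-.01,0,[500,30,94])"
python3 - <<'E'
from kin2 import *
# cup bin: TCP above cup-bottom ~ 55+; floor 29-59, pos rel bin bottom; yaw .08
for t in(.5,.45,.4,.35):
  for h in(150,110,90):
    u=np.array([-np.sin(t)*np.cos(.08),-np.sin(t)*np.sin(.08),np.cos(t)])
    b=np.array([572,368,30])+np.array([np.cos(.08),np.sin(.08),0])*18*np.cos(t)+np.array([0,0,18*np.sin(t)])
    q,e=ik(b+h*u,-u,[1,.2,-.7,.2,-.4]);print(t,h,(b+h*u).round(),q.round(2),round(e,4))
# small bottle right pocket, bin tilt .42
t=.42
for t in(.46,.42):
  for y in(-21,-88):
    for h in(190,150,117,100):
      p=np.array([632.3+15*np.cos(t)-h*np.sin(t),y,30+h*np.cos(t)+15*np.sin(t)])
      q,e=ik(p,[np.sin(t),0,-np.cos(t)],[.2,.2,-.7,.3,-.4]);print(t,y,h,p.round(),q.round(2),round(e,4))
E
```

```text
t 12.225 pos [504.2831  30.0844 142.3558] err turn [ 0.0294 -0.004   0.0061] dp m [-0.0043 -0.0001 -0.0484] F [ 0.1456 -0.9755 -0.5747] w 29.66526496799815
0.5 150 [516. 364. 170.] [ 0.93  0.28 -0.69  0.99 -0.44] 0.0
0.5 110 [535. 365. 135.] [ 0.84  0.34 -0.72  1.22 -0.36] 0.0
0.5 90 [545. 366. 118.] [ 0.78  0.37 -0.73  1.36 -0.32] 0.0
0.45 150 [523. 364. 173.] [ 0.95  0.3  -0.6   0.77 -0.5 ] 0.0
0.45 110 [540. 365. 137.] [ 0.89  0.36 -0.64  0.92 -0.41] 0.0
0.45 90 [549. 366. 119.] [ 0.85  0.39 -0.66  1.03 -0.36] 0.0
0.4 150 [530. 365. 175.] [ 0.95  0.32 -0.5   0.59 -0.57] 0.0
0.4 110 [546. 366. 138.] [ 0.92  0.38 -0.54  0.69 -0.47] 0.0
0.4 90 [554. 367. 120.] [ 0.89  0.41 -0.56  0.75 -0.43] 0.0
0.35 150 [538. 365. 177.] [ 0.94  0.34 -0.41  0.45 -0.64] 0.0
0.35 110 [551. 366. 140.] [ 0.92  0.4  -0.44  0.51 -0.55] 0.0
0.35 90 [558. 367. 121.] [ 0.9   0.43 -0.46  0.55 -0.5 ] 0.0
0.46 -21 190 [561. -21. 207.] [ 0.31  0.1  -0.65  0.36 -0.4 ] 0.0
0.46 -21 150 [579. -21. 171.] [ 0.28  0.18 -0.7   0.46 -0.28] 0.0
0.46 -21 117 [594. -21. 141.] [ 0.23  0.24 -0.76  0.67 -0.16] 0.0032
0.46 -21 
[... 151 characters left out ...]
71.] [ 0.16  0.19 -0.6   0.22 -0.33] 0.0
0.46 -88 117 [594. -88. 141.] [ 0.15  0.26 -0.63  0.27 -0.24] 0.0
0.46 -88 100 [601. -88. 126.] [ 0.14  0.29 -0.65  0.33 -0.19] 0.0
0.42 -21 190 [569. -21. 210.] [ 0.3   0.13 -0.58  0.27 -0.48] 0.0
0.42 -21 150 [585. -21. 173.] [ 0.29  0.2  -0.61  0.32 -0.38] 0.0
0.42 -21 117 [598. -21. 143.] [ 0.27  0.26 -0.64  0.4  -0.28] 0.0
0.42 -21 100 [605. -21. 127.] [ 0.26  0.29 -0.67  0.47 -0.23] 0.0
0.42 -88 190 [569. -88. 210.] [ 0.16  0.14 -0.51  0.13 -0.51] 0.0
0.42 -88 150 [585. -88. 173.] [ 0.15  0.21 -0.54  0.16 -0.41] 0.0
0.42 -88 117 [598. -88. 143.] [ 0.15  0.27 -0.55  0.18 -0.33] 0.0
0.42 -88 100 [605. -88. 127.] [ 0.14  0.3  -0.56  0.2  -0.29] 0.0
```

>>> servo_tool:
  turn:
    - [0.029,-0.004,0.006]
    - [0,0,0]
    - [0,0,0]
    - [0,0,0]
    - [0,0,0]
  dp:
    - [-0.003,0,-0.01]
    - [0,0,-0.015]
    - [0,0,-0.012]
    - [0,0,-0.004]
    - [0,0,0]
  fingers: [0.02,0.02,0.02,0.02,0.02]

```text
clock: 12.85
position: [501.1, 28.7, 105.6]
ee_rot: [1.0, -0.005, 0.007, -0.001]
contact_force: [0.5, -0.6, -1.2]
gripper_width: 29.4
```

>>> servo_tool:
  turn:
    - [0,0,0]
    - [0,0,0]
    - [0,0,0]
    - [0,0,0]
    - [0,0,0]
  dp:
    - [0,0,-0.003]
    - [0,0,-0.003]
    - [0,0,-0.003]
    - [0,0,-0.003]
    - [0,0,0]
  fingers: [0.02,0.02,0.02,0.02,0.02]

```text
clock: 13.48
position: [502.0, 29.0, 93.9]
ee_rot: [1.0, -0.005, 0.008, -0.002]
contact_force: [0.0, -0.3, -1.3]
gripper_width: 29.3
```

>>> servo_tool:
  turn:
    - [0,0.008,0]
    - [0,0.004,0]
    - [0,0,0]
    - [0,0,0]
    - [0,0,0]
  dp:
    - [0,0,-0.002]
    - [0,0,-0.0015]
    - [0,0,0]
    - [0,0,0]
    - [0,0,0]
  fingers: [0.02,0.02,0.035,0.05,0.055]

```text
clock: 14.1
position: [504.5, 29.4, 94.2]
ee_rot: [1.0, -0.003, 0.004, -0.001]
contact_force: [-0.7, -0.7, -0.9]
gripper_width: 55.1
```

>>> servo_tool:
  turn:
    - [0,0,0]
    - [0,0,0]
    - [0,0,0]
    - [0,0,0]
    - [0,0,0]
  dp:
    - [0,0,0]
    - [0,0,0.02]
    - [0,0,0.03]
    - [0,-0.05,0]
    - [0,-0.04,0]
  fingers: [0.055,0.055,0.03,0,0]

```text
clock: 14.72
position: [504.6, -60.6, 145.1]
ee_rot: [1.0, -0.0, 0.004, -0.001]
contact_force: [0.9, -0.2, 0.1]
gripper_width: 0.8
```

>>> servo_tool:
  turn:
    - [0,0.008,0]
    - [0,0,0]
    - [0,0,0]
    - [0,0,0]
    - [0,0,0]
  dp:
    - [0,0.003,-0.03]
    - [0,0,-0.03]
    - [0.01,0,-0.015]
    - [0.015,0,0]
    - [0.005,0,0]
  fingers: [0,0,0,0,0]

```text
clock: 15.35
position: [538.4, -60.0, 69.9]
ee_rot: [1.0, -0.002, 0.002, -0.001]
contact_force: [0.1, 0.2, -0.1]
gripper_width: -0.0
```

>>> servo_tool:
  turn:
    - [0,0,0]
    - [0,0,0]
    - [0,0,0]
    - [0,0,0]
    - [0,0,0]
  dp:
    - [0.005,0,0]
    - [0.004,0,0]
    - [0.004,0,0]
    - [0.004,0,0]
    - [0,0,0]
  fingers: [0,0,0,0,0]

```text
clock: 15.98
position: [549.3, -59.8, 71.3]
ee_rot: [1.0, -0.003, -0.006, -0.001]
contact_force: [-0.5, 0.6, -0.4]
gripper_width: -0.2
```

>>> servo_tool:
  turn:
    - [0,-0.01,0]
    - [0,0,0]
    - [0,0,0]
    - [0,0,0]
    - [0,0,0]
  dp:
    - [0.005,0,0]
    - [0.004,0,0]
    - [0.004,0,0]
    - [0.003,0,0]
    - [0,0,0]
  fingers: [0,0,0,0,0]

```text
clock: 16.6
position: [549.1, -60.1, 71.1]
ee_rot: [1.0, -0.004, -0.018, -0.0]
contact_force: [-0.9, 0.1, -0.2]
gripper_width: -0.3
```

>>> servo_tool:
  turn:
    - [0,-0.036,0]
    - [0,-0.02,0]
    - [0,-0.02,0]
    - [0,0,0]
    - [0,0,0]
  dp:
    - [0.006,0,0]
    - [0.009,0,0]
    - [0.009,0,0]
    - [0,0,0]
    - [0,0,0]
  fingers: [0,0,0,0,0]

```text
clock: 17.23
position: [549.4, -61.3, 68.9]
ee_rot: [1.0, -0.007, -0.005, 0.001]
contact_force: [-0.6, 0.4, -0.3]
gripper_width: 0.1
```

>>> servo_tool:
  turn:
    - [0,-0.01,0]
    - [0,-0.03,0]
    - [0,-0.03,0]
    - [0,-0.03,0]
    - [0,-0.03,0]
  dp:
    - [0,0,0]
    - [0.014,0,0]
    - [0.014,0,0]
    - [0.014,0,0]
    - [0.014,0,0]
  fingers: [0,0,0,0,0]

```text
clock: 17.85
position: [550.9, -65.1, 61.1]
ee_rot: [1.0, -0.014, -0.0, 0.004]
contact_force: [-29.1, 7.7, 20.5]
gripper_width: 0.0
```

>>> servo_tool:
  turn:
    - [0,0,0]
    - [0,-0.02,0]
    - [0,-0.02,0]
    - [0,0,0]
    - [0,0,0]
  dp:
    - [0,0,0]
    - [0.01,0.002,0.006]
    - [0.01,0.002,0.012]
    - [0.01,0,0.012]
    - [0,0,0]
  fingers: [0,0,0,0,0]

```text
clock: 18.48
position: [569.7, -64.0, 86.1]
ee_rot: [1.0, -0.017, 0.007, 0.006]
contact_force: [0.1, -0.1, -0.5]
gripper_width: -0.1
```

```bash
python3 -c "
from st import *
rep(-.01,0,[560,-55,75]);print(read_state()['joints'])
c=cam('scene');cv2.imwrite('pics/s5.png',cv2.resize(c['img'][150:310,300:480,::-1],None,fx=4,fy=3.7,interpolation=2))"
```

```text
t 18.475 pos [569.6694 -63.9772  86.1164] err turn [0.0111 0.0144 0.0241] dp m [-0.0097  0.009  -0.0111] F [ 0.1459 -0.0987 -0.4639] w -0.07203339104418272
[ 0.178   0.4358 -0.3261  0.0191 -0.797   1.3454]
```

View pics/s5.png

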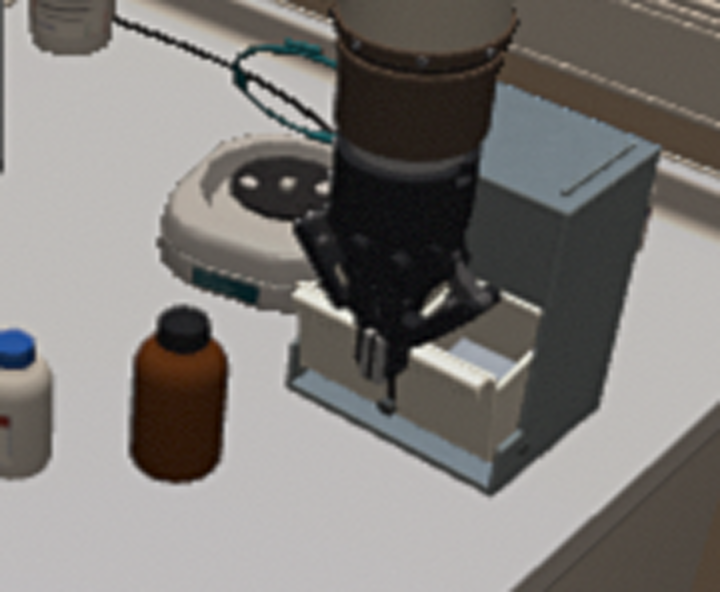

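>>> servo_tool:
  turn:
    - [0.01,-0.1,0.02]
    - [0,-0.12,0]
    - [0,-0.12,0]
    - [0,-0.09,0]
    - [0,0,0]
  dp:
    - [-0.005,0,0.045]
    - [0,-0.012,0.03]
    - [0.02,-0.012,0]
    - [0.015,0,0]
    - [0.012,0,0]
  fingers: [0,0,0,0,0]

```text
clock: 19.15
position: [621.4, -86.6, 166.6]
ee_rot: [0.972, -0.005, 0.236, -0.003]
contact_force: [-0.9, 0.1, 0.2]
gripper_width: -0.0
```

```bash
python3 -c "
from st import *
rep(-.01,.45,[617,-88,90]);print(read_state()['joints'])"
```

```text
t 19.15 pos [621.4382 -86.5675 166.5613] err turn [-0.0078  0.0271 -0.0022] dp m [-0.0044 -0.0014 -0.0766] F [-0.908   0.0992  0.1605] w -0.04475294891899962
[ 0.1446  0.2612 -0.5228  0.2007 -0.3194  1.2409]
```

>>> servo_tool:
  turn:
    - [0,0.02,0]
    - [0,0,0]
    - [0,0,0]
    - [0,0,0]
    - [0,0,0]
  dp:
    - [-0.002,0,-0.025]
    - [-0.002,0,-0.025]
    - [0,0,-0.02]
    - [0,0,0]
    - [-0.006,0,0]
  fingers: [0,0,0,0,0]

```text
clock: 19.77
position: [624.9, -87.2, 104.3]
ee_rot: [0.973, -0.002, 0.229, -0.008]
contact_force: [-0.6, 0.6, 0.9]
gripper_width: -0.3
```

>>> servo_tool:
  turn:
    - [0,0,0]
    - [0,0,0]
    - [0,0,0]
    - [0,0,0]
    - [0,0,0]
  dp:
    - [-0.006,0,-0.004]
    - [-0.006,0,0]
    - [-0.01,0,-0.002]
    - [0,0,0]
    - [-0.01,0,-0.002]
  fingers: [0,0,0,0,0]

```text
clock: 20.4
position: [597.7, -89.3, 106.6]
ee_rot: [0.973, 0.0, 0.23, -0.013]
contact_force: [5.5, 0.8, 3.2]
gripper_width: 0.0
```

```bash
python3 -c "
from st import *
rep(-.01,.45,[601,-88,85])"
```

```text
t 20.4 pos [597.7332 -89.3081 106.6119] err turn [-0.0257  0.0142 -0.0166] dp m [ 0.0033  0.0013 -0.0216] F [5.5184 0.8135 3.2179] w 0.024708526564436298
```

>>> servo_tool:
  turn:
    - [-0.026,0.014,-0.016]
    - [0,0,0]
    - [0,0,0]
    - [0,0,0]
    - [0,0,0]
  dp:
    - [0.022,0.001,0]
    - [0,0,-0.014]
    - [0,0,-0.014]
    - [-0.008,0,-0.003]
    - [-0.008,0,-0.003]
  fingers: [0,0,0,0,0]

```text
clock: 21.02
position: [607.9, -93.8, 83.9]
ee_rot: [0.977, -0.002, 0.214, -0.008]
contact_force: [9.9, 0.3, -2.1]
gripper_width: 0.1
```

```bash
python3 -c "
from st import *
rep(-.01,.45,[601,-88,85])"
```

```text
t 21.025 pos [607.9456 -93.8449  83.854 ] err turn [-0.0173 -0.0193 -0.0099] dp m [-0.0069  0.0058  0.0011] F [ 9.9     0.3137 -2.1094] w 0.06988021624722765
```

>>> servo_tool:
  turn:
    - [0,-0.02,0]
    - [0,0,0]
    - [0,0,0]
    - [0,0,0]
    - [0,0,0]
  dp:
    - [-0.009,0.003,-0.003]
    - [-0.007,0,-0.002]
    - [0,0,0]
    - [0,0,0]
    - [0,0,0]
  fingers: [0,0,0,0,0]

```text
clock: 21.65
position: [599.0, -93.6, 90.7]
ee_rot: [0.974, 0.002, 0.225, -0.016]
contact_force: [1.7, 0.4, -0.3]
gripper_width: -0.1
```

```bash
python3 -c "
from st import *
rep(-.01,.45,[601,-88,85])"
```

```text
t 21.65 pos [599.0223 -93.6156  90.7372] err turn [-0.0299  0.0033 -0.0211] dp m [ 0.002   0.0056 -0.0057] F [ 1.6851  0.412  -0.2617] w -0.14461327768163704
```

>>> servo_tool:
  turn:
    - [0,0,0]
    - [0,0,0]
    - [0,0.1,0]
    - [0,0.12,0]
    - [0,0.12,0]
  dp:
    - [0.006,0,0.01]
    - [0,0,0.055]
    - [-0.03,0.04,0.01]
    - [-0.04,0.045,0]
    - [-0.03,0.035,0]
  fingers: [0,0,0,0.03,0.055]

```text
clock: 22.28
position: [497.1, 25.8, 164.2]
ee_rot: [0.999, -0.004, 0.046, -0.014]
contact_force: [1.6, 0.6, -0.9]
gripper_width: 35.5
```

```bash
python3 -c "
from st import *
rep(-.01,0,[502,29,130])
from fit import tf
import pickle
c=cam('scene');a=cv2.resize(c['img'][:,:,::-1],None,fx=6,fy=6,interpolation=2);
o=[]
for t in(.36,.41,.46):
    b=a.copy();p=[632.3,-54.9,-.01,t];q=proj(c,tf(p,[(-22,69,80),(-22,-69,80),(-18,-69,68),(52,-69,68),(52,69,68),(-18,69,68)]))
    cv2.polylines(b,[((q+.5)*6).astype(int)],True,(0,0,255),1);o.append(b[1250:1750,2200:2670])
cv2.imwrite('pics/s6.png',cv2.resize(np.hstack(o),(800,284)))
cv2.imwrite('pics/s6.png',np.hstack(o)[:, :1410][::1,::1] if 0 else cv2.resize(np.hstack(o),None,fx=.565,fy=.565,interpolation=3))"
```

```text
t 22.275 pos [497.118   25.8438 164.2141] err turn [-0.0285  0.0927 -0.0025] dp m [ 0.0049  0.0032 -0.0342] F [ 1.6219  0.5778 -0.9017] w 35.46274383651027
```

View pics/s6.png

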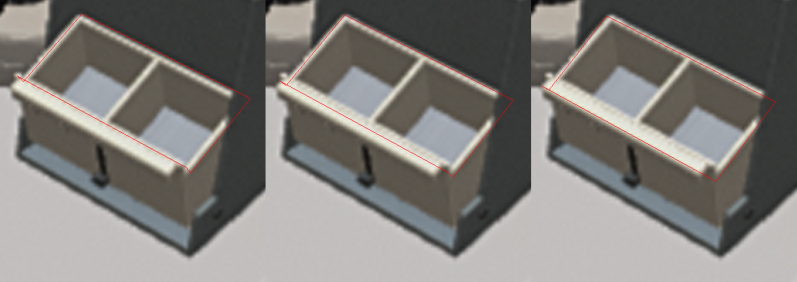

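>>> servo_tool:
  turn:
    - [-0.028,0.093,0]
    - [0,0,0]
    - [0,0,0]
    - [0,0,0]
    - [0,0,0]
  dp:
    - [0.004,0.003,0]
    - [0,0,-0.012]
    - [0,0,-0.03]
    - [0,0,-0.027]
    - [0,0,0]
  fingers: [0.055,0.055,0.055,0.055,0.055]

```text
clock: 22.95
position: [495.6, 30.6, 91.0]
ee_rot: [1.0, -0.003, -0.005, -0.001]
contact_force: [0.5, -0.1, 0.8]
gripper_width: 54.7
```

```bash
python3 -c "
from st import *
rep(-.01,0,[501.5,29,93.5])"
```

```text
t 22.95 pos [495.6276  30.5769  91.0019] err turn [-0.0011 -0.0092 -0.0041] dp m [ 0.0059 -0.0016  0.0025] F [ 0.5368 -0.1329  0.8165] w 54.68356657952375
```

>>> servo_tool:
  turn:
    - [0,-0.009,-0.004]
    - [0,0,0]
    - [0,0,0]
    - [0,0,0]
    - [0,0,0]
  dp:
    - [0.007,-0.002,0.002]
    - [0,0,0]
    - [0,0,0]
    - [0,0,0]
    - [0,0,0]
  fingers: [0.05,0.03,0.02,0.02,0.02]

```text
clock: 23.58
position: [503.4, 28.0, 95.4]
ee_rot: [1.0, -0.006, 0.002, -0.001]
contact_force: [1.0, 0.7, -0.0]
gripper_width: 29.4
```

>>> servo_tool:
  turn:
    - [0,0,0]
    - [0,0,0]
    - [0,-0.12,0]
    - [0,-0.12,0]
    - [0,-0.12,0]
  dp:
    - [0,0,0.05]
    - [0,0,0.06]
    - [0.015,-0.016,0.02]
    - [0.02,-0.016,0]
    - [0.02,-0.016,0]
  fingers: [0.02,0.02,0.02,0.02,0.02]

```text
clock: 24.2
position: [559.7, -20.1, 230.6]
ee_rot: [0.982, -0.005, 0.186, -0.002]
contact_force: [1.0, -1.1, -2.6]
gripper_width: 29.5
```

```bash
python3 -c "
from st import *
rep(-.01,.39,[571.6,-21.3,218]);print(read_state()['joints'])"
```

```text
t 24.2 pos [559.688  -20.0819 230.5541] err turn [-0.0068 -0.0153 -0.0017] dp m [ 0.0119 -0.0012 -0.0126] F [ 1.0288 -1.1158 -2.5652] w 29.492769727149646
[ 0.3087  0.1043 -0.4994  0.1883 -0.6161  1.1179]
```

>>> servo_tool:
  turn:
    - [-0.007,-0.018,0]
    - [0,0,0]
    - [0,0,0]
    - [0,0,0]
    - [0,0,0]
  dp:
    - [0.012,-0.001,0]
    - [0,0,-0.01]
    - [0,0,-0.01]
    - [0,0,0]
    - [0,0,0]
  fingers: [0.02,0.02,0.02,0.02,0.02]

```text
clock: 24.82
position: [570.7, -21.2, 207.1]
ee_rot: [0.981, -0.004, 0.191, 0.002]
contact_force: [0.0, 0.7, -1.4]
gripper_width: 29.2
```

```bash
python3 -c "
from st import *
rep(-.01,.39,[574.3,-21.3,211.5])"
```

```text
t 24.825 pos [570.6966 -21.1638 207.0566] err turn [ 0.0023 -0.0047 -0.0008] dp m [ 0.0036 -0.0001  0.0044] F [ 0.0047  0.7121 -1.4375] w 29.182949022963626
```

>>> servo_tool:
  turn:
    - [0,-0.005,0]
    - [0,0,0]
    - [0,0,0]
    - [0,0,0]
    - [0,0,0]
  dp:
    - [0.005,0,0.001]
    - [0.003,0,-0.008]
    - [0.003,0,-0.009]
    - [0.003,0,-0.009]
    - [0,0,0]
  fingers: [0.02,0.02,0.02,0.02,0.02]

```text
clock: 25.45
position: [587.7, -20.5, 182.7]
ee_rot: [0.98, -0.004, 0.197, 0.001]
contact_force: [-0.1, -0.5, 0.2]
gripper_width: 29.4
```

```bash
cat > ins.py <<'E'
from st import *
def ins(y,t,goff,hx=632.3,x0=15,yaw=-.01,hu=None,z0=30):
    s=read_state();u=np.array([-np.sin(t)*np.cos(yaw),-np.sin(t)*np.sin(yaw),np.cos(t)]);n=np.array([np.cos(t)*np.cos(yaw),np.cos(t)*np.sin(yaw),np.sin(t)])
    l=np.array([-np.sin(yaw),np.cos(yaw),0])
    b=np.array([hx,y,z0])+n*x0;d=s["position"]-b
    e=(tool(yaw,t)*R.from_quat(s["ee_rot"]).inv()).as_rotvec()
    print("t %.2f hu %.1f perp %.1f lat %.1f"%(s["clock"],d@u-goff,d@n,d@l),"turn",e.round(3),"F",s["contact_force"].round(1),"j4,5",s["joints"][3:5].round(2),"w",round(s["gripper_width"],1))
E
python3 -c "
from ins import *
ins(-21.3,.39,95)"
```

```text
t 25.45 hu 63.2 perp 1.8 lat 0.4 turn [ 0.001  0.006 -0.002] F [-0.1 -0.5  0.2] j4,5 [ 0.27 -0.45] w 29.4
```

>>> servo_tool:
  turn:
    - [0,0.004,0]
    - [0,0,0]
    - [0,0,0]
    - [0,0,0]
    - [0,0,0]
  dp:
    - [0.001,0,-0.006]
    - [0.001,0,-0.006]
    - [0.002,0,-0.006]
    - [0.002,0,-0.005]
    - [0,0,0]
  fingers: [0.02,0.02,0.02,0.02,0.02]

```text
clock: 26.08
position: [592.3, -21.0, 155.8]
ee_rot: [0.981, -0.004, 0.192, 0.002]
contact_force: [-0.1, 0.3, -0.8]
gripper_width: 29.4
```

```bash
python3 -c "
from ins import *
ins(-21.3,.39,95)"
```

```text
t 26.07 hu 36.5 perp -4.2 lat -0.1 turn [ 0.002 -0.004 -0.001] F [-0.1  0.3 -0.8] j4,5 [ 0.29 -0.39] w 29.4
```

>>> servo_tool:
  turn:
    - [0,-0.004,0]
    - [0,0,0]
    - [0,0,0]
    - [0,0,0]
    - [0,0,0]
  dp:
    - [0.004,0,0.001]
    - [0.001,0,-0.003]
    - [0.001,0,-0.003]
    - [0.001,0,-0.003]
    - [0.001,0,-0.003]
  fingers: [0.02,0.02,0.02,0.02,0.02]

```text
clock: 26.7
position: [600.9, -21.0, 144.6]
ee_rot: [0.981, -0.004, 0.194, 0.002]
contact_force: [-0.7, 0.6, -1.4]
gripper_width: 29.4
```

```bash
python3 -c "
from ins import *
ins(-21.3,.39,95)"
```

```text
t 26.70 hu 23.0 perp -0.5 lat 0.0 turn [ 0.002  0.001 -0.001] F [-0.7  0.6 -1.4] j4,5 [ 0.32 -0.35] w 29.4
```

>>> servo_tool:
  turn:
    - [0,0,0]
    - [0,0,0]
    - [0,0,0]
    - [0,0,0]
    - [0,0,0]
  dp:
    - [0.0005,0,-0.002]
    - [0.0005,0,-0.002]
    - [0.0005,0,-0.002]
    - [0.0005,0,-0.002]
    - [0.0005,0,-0.002]
  fingers: [0.02,0.02,0.02,0.02,0.02]

```text
clock: 27.32
position: [605.4, -20.7, 136.5]
ee_rot: [0.98, -0.004, 0.197, 0.002]
contact_force: [-4.7, -2.1, 12.2]
gripper_width: 29.3
```

```bash
python3 -c "
from ins import *
ins(-21.3,.39,95)"
```

```text
t 27.32 hu 13.7 perp 0.6 lat 0.3 turn [ 0.002  0.006 -0.002] F [-4.7 -2.1 12.2] j4,5 [ 0.35 -0.32] w 29.3
```

>>> servo_tool:
  turn:
    - [0,0,0]
    - [0,0,0]
    - [0,0,0]
    - [0,0,0]
    - [0,0,0]
  dp:
    - [0,0,0]
    - [0,0,0]
    - [0,0,0]
    - [0,0,0]
    - [0,0,0]
  fingers: [0.02,0.031,0.035,0.04,0.046]

```text
clock: 27.95
position: [606.3, -20.3, 137.3]
ee_rot: [0.98, -0.003, 0.198, 0.001]
contact_force: [0.1, -0.3, -1.1]
gripper_width: 45.6
```

>>> servo_tool:
  turn:
    - [0,0,0]
    - [0,0,0]
    - [0,0,0]
    - [0,0,0]
    - [0,0.1,0]
  dp:
    - [0,0,0]
    - [-0.008,0,0.018]
    - [-0.015,0,0.036]
    - [-0.02,0,0.045]
    - [-0.03,0.02,0.02]
  fingers: [0.05,0.05,0.05,0.05,0.05]

```text
clock: 28.58
position: [529.5, -1.3, 255.8]
ee_rot: [0.99, -0.004, 0.144, 0.002]
contact_force: [2.2, -0.0, -0.8]
gripper_width: 49.9
```

```bash
python3 -c "
from st import *
rep(-.01,0,[438.9,100.8,160])
t=cam('top');s=cam('scene')
for q in('small_bottle','big_bottle'):
  print(q,[([round(v) for v in r['box']],round(r['score'],2)) for r in search_frame(q,'scene')][:3])
cv2.imwrite('pics/s7.png',cv2.resize(s['img'][150:320,250:450,::-1],None,fx=4,fy=3.5,interpolation=2))"
```

```text
t 28.575 pos [529.5062  -1.337  255.7613] err turn [ 0.0061  0.2886 -0.0021] dp m [-0.0906  0.1021 -0.0958] F [ 2.2463 -0.0137 -0.7798] w 49.91795038406502
small_bottle [([292, 243, 19, 38], 0.84)]
big_bottle [([383, 207, 23, 34], 0.88)]
```

View pics/s7.png

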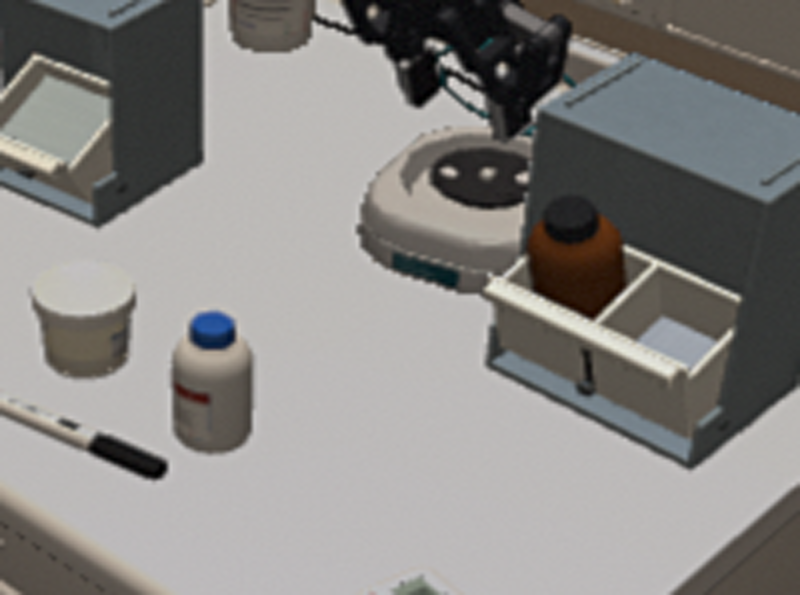

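>>> servo_tool:
  turn:
    - [0,0.1,0]
    - [0,0.1,0]
    - [0,0.09,0]
    - [0,0,0]
    - [0,0,0]
  dp:
    - [-0.03,0.034,-0.02]
    - [-0.03,0.034,-0.03]
    - [-0.03,0.034,-0.03]
    - [0,0,-0.015]
    - [0,0,0]
  fingers: [0.055,0.055,0.055,0.055,0.055]

```text
clock: 29.4
position: [435.6, 99.9, 149.2]
ee_rot: [1.0, -0.005, -0.009, 0.007]
contact_force: [0.6, 0.2, 0.5]
gripper_width: 55.2
```

```bash
python3 -c "
from st import *
rep(-.01,0,[438.9,100.8,82])"
```

```text
t 29.4 pos [435.5906  99.905  149.2255] err turn [ 0.0141 -0.0176  0.0004] dp m [ 0.0033  0.0009 -0.0672] F [0.6415 0.2315 0.4857] w 55.2191207341119
```

>>> servo_tool:
  turn:
    - [0.014,-0.018,0]
    - [0,0,0]
    - [0,0,0]
    - [0,0,0]
    - [0,0,0]
  dp:
    - [0.003,0.001,-0.01]
    - [0,0,-0.02]
    - [0,0,-0.02]
    - [0,0,-0.015]
    - [0,0,0]
  fingers: [0.055,0.055,0.055,0.055,0.055]

```text
clock: 30.02
position: [440.0, 97.7, 82.0]
ee_rot: [1.0, -0.007, 0.001, 0.001]
contact_force: [-0.4, 0.2, 0.8]
gripper_width: 54.9
```

>>> servo_tool:
  turn:
    - [0,0,0]
    - [0,0,0]
    - [0,0,0]
    - [0,0,0]
    - [0,0,0]
  dp:
    - [0,0,-0.002]
    - [0,0,0]
    - [0,0,0]
    - [0,0,0]
    - [0,0,0]
  fingers: [0.055,0.04,0.02,0.01,0.01]

```text
clock: 30.65
position: [441.5, 97.9, 82.0]
ee_rot: [1.0, -0.008, 0.003, -0.0]
contact_force: [0.4, -0.3, -0.4]
gripper_width: 24.3
```

```bash
python3 -c "
from st import *
rep(-.01,0,[438.9,100.8,82])"
```

```text
t 30.65 pos [441.4653  97.9412  81.9617] err turn [-0.0005  0.0062  0.0051] dp m [-0.0026  0.0029  0.    ] F [ 0.4336 -0.3178 -0.4334] w 24.346326031528264
```

>>> servo_tool:
  turn:
    - [0,0,0]
    - [0,0,0]
    - [0,0,0]
    - [0,-0.1,0]
    - [0,-0.1,0]
  dp:
    - [0,0,0.05]
    - [0.01,-0.03,0.05]
    - [0.02,-0.05,0.03]
    - [0.02,-0.055,0]
    - [0.02,-0.05,0]
  fingers: [0.01,0.01,0.01,0.01,0.01]

```text
clock: 31.28
position: [513.0, -90.2, 216.4]
ee_rot: [0.994, -0.004, 0.106, 0.001]
contact_force: [-0.4, -0.7, -1.6]
gripper_width: 24.3
```

>>> servo_tool:
  turn:
    - [0,-0.1,0]
    - [0,-0.09,0]
    - [0,0,0]
    - [0,0,0]
    - [0,0,0]
  dp:
    - [0.03,0,0]
    - [0.03,0,0]
    - [0,0,0]
    - [0,0,0]
    - [0,0,0]
  fingers: [0.01,0.01,0.01,0.01,0.01]

```text
clock: 31.9
position: [570.4, -94.6, 214.9]
ee_rot: [0.98, -0.008, 0.199, 0.001]
contact_force: [0.7, -0.1, -0.9]
gripper_width: 24.9
```

```bash
python3 -c "
from ins import *
ins(-88.4,.39,82)
rep(-.01,.39,[580.8,-88,194.8])"
```

```text
t 31.90 hu 112.5 perp -1.9 lat -6.8 turn [-0.     0.01   0.005] F [ 0.7 -0.1 -0.9] j4,5 [ 0.12 -0.56] w 24.9
t 31.9 pos [570.4039 -94.621  214.8767] err turn [-0.0003  0.0103  0.0055] dp m [ 0.0104  0.0066 -0.0201] F [ 0.695  -0.1202 -0.9125] w 24.930190949778652
```

>>> servo_tool:
  turn:
    - [0,0.01,0.005]
    - [0,0,0]
    - [0,0,0]
    - [0,0,0]
    - [0,0,0]
  dp:
    - [0.003,0.006,0]
    - [0.003,0.001,-0.01]
    - [0.004,0,-0.012]
    - [0.003,0,-0.01]
    - [0,0,0]
  fingers: [0.01,0.01,0.01,0.01,0.01]

```text
clock: 32.52
position: [583.8, -86.4, 180.0]
ee_rot: [0.981, -0.004, 0.193, 0.001]
contact_force: [-0.3, -1.1, -1.3]
gripper_width: 25.0
```

```bash
python3 -c "
from ins import *
ins(-88.4,.39,82)"
```

```text
t 32.52 hu 75.2 perp -2.9 lat 1.5 turn [-0.    -0.003 -0.001] F [-0.3 -1.1 -1.3] j4,5 [ 0.13 -0.49] w 25.0
```

>>> servo_tool:
  turn:
    - [0,-0.003,0]
    - [0,0,0]
    - [0,0,0]
    - [0,0,0]
    - [0,0,0]
  dp:
    - [0.004,-0.0015,0.001]
    - [0.003,0,-0.01]
    - [0.003,0,-0.01]
    - [0.003,0,-0.008]
    - [0.003,0,-0.006]
  fingers: [0.01,0.01,0.01,0.01,0.01]

```text
clock: 33.15
position: [601.2, -88.2, 145.5]
ee_rot: [0.981, -0.005, 0.195, 0.001]
contact_force: [0.1, -0.3, -1.1]
gripper_width: 24.8
```

```bash
python3 -c "
from ins import *
ins(-88.4,.39,82)"
```

```text
t 33.15 hu 36.7 perp 0.1 lat -0.1 turn [-0.     0.002 -0.001] F [ 0.1 -0.3 -1.1] j4,5 [ 0.15 -0.39] w 24.8
```

>>> servo_tool:
  turn:
    - [0,0,0]
    - [0,0,0]
    - [0,0,0]
    - [0,0,0]
    - [0,0,0]
  dp:
    - [0.001,0,-0.004]
    - [0.001,0,-0.004]
    - [0.001,0,-0.003]
    - [0.001,0,-0.002]
    - [0,0,0]
  fingers: [0.01,0.01,0.01,0.01,0.01]

```text
clock: 33.78
position: [605.6, -88.2, 131.3]
ee_rot: [0.981, -0.004, 0.195, 0.001]
contact_force: [-0.3, -0.9, -1.5]
gripper_width: 24.2
```

```bash
python3 -c "
from ins import *
ins(-88.4,.39,82)"
```

```text
t 33.77 hu 21.8 perp -1.2 lat -0.0 turn [-0.     0.002 -0.001] F [-0.3 -0.9 -1.5] j4,5 [ 0.17 -0.36] w 24.2
```

>>> servo_tool:
  turn:
    - [0,0,0]
    - [0,0,0]
    - [0,0,0]
    - [0,0,0]
    - [0,0,0]
  dp:
    - [0.0015,0,-0.002]
    - [0.0005,0,-0.0015]
    - [0.0005,0,-0.0015]
    - [0.0005,0,-0.0015]
    - [0.0005,0,-0.0015]
  fingers: [0.01,0.01,0.01,0.01,0.01]

```text
clock: 34.4
position: [611.0, -88.0, 125.2]
ee_rot: [0.98, -0.004, 0.197, 0.001]
contact_force: [-2.8, 0.1, 8.2]
gripper_width: 24.7
```

```bash
python3 -c "
from ins import *
ins(-88.4,.39,82)"
```

```text
t 34.40 hu 14.1 perp 1.4 lat 0.1 turn [-0.     0.007 -0.002] F [-2.8  0.1  8.2] j4,5 [ 0.18 -0.34] w 24.7
```

>>> servo_tool:
  turn:
    - [0,0,0]
    - [0,0,0]
    - [0,0,0]
    - [0,0,0]
    - [0,0,0]
  dp:
    - [0,0,0]
    - [0,0,0]
    - [0,0,0]
    - [0,0,0]
    - [0,0,0]
  fingers: [0.02,0.027,0.031,0.036,0.042]

```text
clock: 35.02
position: [611.4, -87.9, 125.5]
ee_rot: [0.98, -0.004, 0.198, 0.001]
contact_force: [-0.5, 0.1, 0.6]
gripper_width: 41.9
```

>>> servo_tool:
  turn:
    - [0,0,0]
    - [0,0,0]
    - [0,0,0]
    - [0,0,0]
    - [0,0,0]
  dp:
    - [0,0,0]
    - [-0.008,0,0.018]
    - [-0.015,0,0.036]
    - [-0.04,0.02,0.02]
    - [-0.045,0.013,0]
  fingers: [0.044,0.044,0.044,0.02,0]

```text
clock: 35.65
position: [503.9, -54.4, 200.9]
ee_rot: [0.98, -0.005, 0.198, 0.001]
contact_force: [-0.8, 1.1, 0.2]
gripper_width: 8.4
```

>>> servo_tool:
  turn:
    - [0,0,0]
    - [0,0,0]
    - [0,0,0]
    - [0,0,0]
    - [0,0,0]
  dp:
    - [0,0,-0.03]
    - [0,0,-0.04]
    - [0,0,-0.03]
    - [0,0,0]
    - [0,0,0]
  fingers: [0,0,0,0,0]

```text
clock: 36.28
position: [504.0, -55.6, 113.5]
ee_rot: [0.981, -0.002, 0.193, -0.006]
contact_force: [-0.2, -0.1, -0.1]
gripper_width: -0.0
```

```bash
python3 -c "
from st import *
rep(-.01,.37,[545,-55,72]);print(read_state()['joints'])
for q in('small_bottle','big_bottle'):
  print(q,[([round(v) for v in r['box']],round(r['score'],2)) for r in search_frame(q,'scene')][:3])
"
```

```text
t 36.275 pos [504.0424 -55.6402 113.485 ] err turn [-0.0129  0.0194 -0.0081] dp m [ 0.041   0.0006 -0.0415] F [-0.2117 -0.0911 -0.1116] w -0.03668524514071606
[ 0.2197  0.1686 -0.8754  0.465  -0.1603  0.9009]
small_bottle [([292, 243, 19, 38], 0.84)]
big_bottle [([383, 207, 23, 34], 0.88)]
```

>>> servo_tool:
  turn:
    - [-0.013,0.09,-0.008]
    - [0,0.09,0]
    - [0,0,0]
    - [0,0,0]
    - [0,0,0]
  dp:
    - [0.005,0,-0.01]
    - [0.01,0,-0.01]
    - [0.015,0,-0.015]
    - [0.012,0,-0.005]
    - [0,0,0]
  fingers: [0,0,0,0,0]

```text
clock: 37.0
position: [549.0, -53.7, 77.2]
ee_rot: [0.994, -0.004, 0.107, -0.001]
contact_force: [0.7, 0.7, 0.0]
gripper_width: -0.1
```

```bash
python3 -c "
from st import *
rep(-.01,.2,[555,-55,72]);print(read_state()['joints'])
cam('scene')
for q in('small_bottle','big_bottle'):
  print(q,[([round(v) for v in r['box']],round(r['score'],2)) for r in search_frame(q,'scene')][:3])
"
```

```text
t 37.0 pos [549.0218 -53.6966  77.154 ] err turn [-0.0021  0.0136 -0.0021] dp m [ 0.006  -0.0013 -0.0052] F [0.6862 0.6798 0.0416] w -0.1261184822272477
[ 0.2207  0.3461 -0.5685  0.1057 -0.4497  1.2515]
small_bottle [([407, 225, 23, 30], 0.67), ([374, 221, 62, 54], 0.56), ([370, 162, 95, 119], 0.16)]
big_bottle [([401, 216, 6, 19], 0.51)]
```

>>> servo_tool:
  turn:
    - [0,0,0]
    - [0,0,0]
    - [0,-0.01,0]
    - [0,-0.01,0]
    - [0,-0.01,0]
  dp:
    - [0.008,0,-0.002]
    - [0.008,0,0.003]
    - [0.01,0,0.008]
    - [0.01,0,0.008]
    - [0.01,0,0.008]
  fingers: [0,0,0,0,0]

```text
clock: 37.78
position: [585.0, -55.7, 98.0]
ee_rot: [0.994, -0.006, 0.11, 0.001]
contact_force: [-12.1, 2.9, -9.9]
gripper_width: 0.0
```

```bash
python3 -c "
from st import *
rep(-.01,.2,[591,-55,88])"
```

```text
t 37.775 pos [584.9535 -55.7301  98.0061] err turn [0.0001 0.0201 0.0026] dp m [ 0.006   0.0007 -0.01  ] F [-12.0573   2.8834  -9.8746] w 0.03985998309633277
```

>>> servo_tool:
  turn:
    - [0,0,0]
    - [0,-0.005,0]
    - [0,-0.005,0]
    - [0,-0.005,0]
    - [0,-0.005,0]
  dp:
    - [0.004,0,0]
    - [0.008,0,0.001]
    - [0.008,0,0]
    - [0.008,0,0]
    - [0.008,0,0]
  fingers: [0,0,0,0,0]

```text
clock: 38.4
position: [585.0, -56.6, 97.4]
ee_rot: [0.997, -0.01, 0.082, 0.004]
contact_force: [-27.5, 10.6, 20.4]
gripper_width: 0.2
```

>>> servo_tool:
  turn:
    - [0,-0.005,0]
    - [0,-0.01,0]
    - [0,-0.01,0]
    - [0,-0.01,0]
    - [0,-0.01,0]
  dp:
    - [0.008,0,0]
    - [0.01,0,0]
    - [0.01,0,0]
    - [0.01,0,0]
    - [0.01,0,0]
  fingers: [0,0,0,0,0]

```text
clock: 39.02
position: [584.7, -56.6, 98.0]
ee_rot: [0.998, -0.015, 0.054, 0.008]
contact_force: [-30.5, 10.7, 20.8]
gripper_width: -0.1
```

```bash
python3 -c "
from st import *
rep(-.01,.2,[591,-55,88])"
```

```text
t 39.025 pos [584.6792 -56.5647  98.0059] err turn [ 0.0118 -0.0926  0.0211] dp m [ 0.0063  0.0016 -0.01  ] F [-30.4734  10.6673  20.7509] w -0.12547541882014282
```

>>> servo_tool:
  turn:
    - [0,0.03,0]
    - [0,0.04,0.02]
    - [0,0.03,0.03]
    - [0,0,0.02]
    - [0,0,0]
  dp:
    - [-0.03,0,0]
    - [-0.05,0.01,0.02]
    - [-0.03,0.05,0.03]
    - [-0.02,0.06,0]
    - [-0.01,0.06,0]
  fingers: [0,0.03,0.085,0.085,0.085]

```text
clock: 39.65
position: [459.3, 127.1, 160.7]
ee_rot: [0.999, 0.021, 0.024, 0.002]
contact_force: [1.2, 0.1, 0.5]
gripper_width: 71.9
```

>>> servo_tool:
  turn:
    - [0,0,0]
    - [0,0,0]
    - [0,0,0]
    - [0,0,0]
    - [0,0,0]
  dp:
    - [0,0.06,0]
    - [0,0.02,0]
    - [0,0,0]
    - [0,0,0]
    - [0,0,0]
  fingers: [0.085,0.085,0.085,0.085,0.085]

```text
clock: 40.28
position: [467.4, 216.7, 169.5]
ee_rot: [0.999, 0.025, 0.037, -0.007]
contact_force: [-0.6, 0.1, 0.2]
gripper_width: 84.7
```

Run:
```python
from st import *
from fit import tf
rep(.08,0,[441.8,212.6,100])
c=cam('scene');cv2.imwrite('pics/s8.png',c['img'][:,:,::-1]);g=c['img'].astype(float)
old=cv2.imread('pics/s7.png')
# profile along vertical in image at lip y positions: bright band of lip/panel top; compare predicted panel-top row for t
for y in(40,0,-40):
    for t in(0,.04,.07,.1):
        q=proj(c,tf([632.3,-54.9,-.01,t],[(-22,y,80),(-32,y,80.5),(-32,y,67.5)]));print(y,t,q.round(1).tolist())
    q=proj(c,tf([632.3,-54.9,-.01,0.03],[(-32,y,80.5)]))[0]
    rows=np.arange(int(q[1])-10,int(q[1])+14);print(rows[0],[int(cv2.getRectSubPix(c['img'],(1,1),(float(q[0]),float(r)))[0,0].mean()) for r in rows])
```

```text
t 40.275 pos [467.43 216.66 169.51] err turn [-0.02  0.07  0.03] dp m [-0.03 -0.   -0.07] F [-0.61  0.08  0.18] w 84.74795885900744
40 0 [[388.6, 226.2], [386.1, 227.9], [385.6, 232.2]]
40 0.04 [[387.8, 227.1], [385.2, 229.0], [384.8, 233.2]]
40 0.07 [[387.1, 227.8], [384.6, 229.8], [384.3, 233.9]]
40 0.1 [[386.5, 228.5], [383.9, 230.6], [383.7, 234.7]]
218 [61, 144, 196, 143, 93, 79, 97, 170, 207, 215, 214, 181, 122, 91, 91, 90, 91, 93, 92, 92, 92, 93, 93, 93]
0 0 [[402.8, 233.6], [400.3, 235.4], [399.7, 239.8]]
0 0.04 [[401.9, 234.6], [399.4, 236.5], [398.9, 240.8]]
0 0.07 [[401.3, 235.3], [398.7, 237.4], [398.4, 241.5]]
0 0.1 [[400.7, 236.1], [398.1, 238.2], [397.8, 242.3]]
226 [25, 26, 26, 25, 19, 37, 120, 197, 215, 217, 203, 151, 103, 90, 90, 90, 92, 86, 53, 26, 25, 27, 27, 35]
-40 0 [[417.5, 241.4], [415.0, 243.3], [414.3, 247.6]]
-40 0.04 [[416.7, 242.3], [414.1, 244.4], [413.5, 248.6]]
-40 0.07 [[416.0, 243.1], [413.5, 245.2], [413.0, 249.4]]
-40 0.1 [[415.4, 243.9], [412.8, 246.1], [412.4, 250.2]]
234 [105, 92, 85, 82, 78, 79, 143, 197, 215, 216, 198, 140, 96, 89, 89, 83, 90, 93, 94, 92, 92, 92, 92, 94]
```

>>> servo_tool:
  turn:
    - [-0.02,0.07,0.03]
    - [0,0,0]
    - [0,0,0]
    - [0,0,0]
    - [0,0,0]
  dp:
    - [-0.015,-0.004,-0.02]
    - [-0.011,0,-0.03]
    - [0,0,-0.025]
    - [0,0,0]
    - [0,0,0]
  fingers: [0.085,0.085,0.085,0.085,0.085]

```text
clock: 40.95
position: [442.6, 208.9, 94.5]
ee_rot: [0.999, 0.037, 0.002, 0.001]
contact_force: [0.6, 0.0, -0.4]
gripper_width: 85.0
```

```bash
python3 -c "
from st import *
np.set_printoptions(precision=4,suppress=True)
rep(.08,0,[441.8,212.6,43])"
```

```text
t 40.95 pos [442.597  208.936   94.4634] err turn [0.0022 0.0036 0.0061] dp m [-0.0008  0.0037 -0.0515] F [ 0.6235  0.0149 -0.3741] w 84.99760861335893
```

>>> servo_tool:
  turn:
    - [0,0,0.005]
    - [0,0,0]
    - [0,0,0]
    - [0,0,0]
    - [0,0,0]
  dp:
    - [-0.001,0.004,0]
    - [-0.001,0,-0.02]
    - [0,0,-0.02]
    - [0,0,-0.012]
    - [0,0,0]
  fingers: [0.085,0.085,0.085,0.085,0.085]

```text
clock: 41.58
position: [443.9, 216.2, 46.2]
ee_rot: [0.999, 0.04, 0.007, -0.003]
contact_force: [0.2, 0.1, -0.0]
gripper_width: 84.6
```

>>> servo_tool:
  turn:
    - [0,0,0]
    - [0,0,0]
    - [0,0,0]
    - [0,0,0]
    - [0,0,0]
  dp:
    - [0,0,0]
    - [0,0,0]
    - [0,0,0]
    - [0,0,0]
    - [0,0,0]
  fingers: [0.07,0.055,0.05,0.05,0.05]

```text
clock: 42.2
position: [445.2, 217.3, 48.8]
ee_rot: [0.999, 0.04, 0.008, -0.004]
contact_force: [0.6, -0.0, -1.0]
gripper_width: 61.7
```

```bash
python3 -c "
from st import *
np.set_printoptions(precision=4,suppress=True)
rep(.08,0,[441.8,212.6,43])"
```

```text
t 42.2 pos [445.174  217.3118  48.8095] err turn [-0.0088  0.0165 -0.0008] dp m [-0.0034 -0.0047 -0.0058] F [ 0.5977 -0.0348 -0.9624] w 61.734201707586884
```

>>> servo_tool:
  turn:
    - [0,0,0]
    - [0,0,0]
    - [0.01,-0.125,0]
    - [0.01,-0.125,0]
    - [0.01,-0.125,0]
  dp:
    - [0,0,0.05]
    - [0,0.03,0.05]
    - [0.015,0.045,0.02]
    - [0.02,0.045,0]
    - [0.02,0.025,0]
  fingers: [0.05,0.05,0.05,0.05,0.05]

```text
clock: 42.82
position: [500.9, 365.8, 175.1]
ee_rot: [0.979, 0.037, 0.198, -0.015]
contact_force: [2.2, -1.8, -0.1]
gripper_width: 62.0
```

>>> servo_tool:
  turn:
    - [0.01,-0.125,0]
    - [0,0,0]
    - [0,0,0]
    - [0,0,0]
    - [0,0,0]
  dp:
    - [0.02,0,0]
    - [0,0,0]
    - [0,0,0]
    - [0,0,0]
    - [0,0,0]
  fingers: [0.05,0.05,0.05,0.05,0.05]

```text
clock: 43.45
position: [519.3, 362.0, 177.6]
ee_rot: [0.971, 0.033, 0.238, -0.011]
contact_force: [-0.7, -0.1, -0.9]
gripper_width: 61.9
```

```bash
python3 -c "
from ins import *
ins(368,.5,48.8,hx=572,x0=18,yaw=.08)
rep(.08,.5,[526,364,152])"
```

```text
t 43.45 hu 106.2 perp 6.2 lat -1.7 turn [-0.004 -0.019  0.01 ] F [-0.7 -0.1 -0.9] j4,5 [ 0.87 -0.48] w 61.9
t 43.45 pos [519.2551 362.025  177.6122] err turn [-0.0044 -0.0185  0.0098] dp m [ 0.0067  0.002  -0.0256] F [-0.7358 -0.1126 -0.8784] w 61.86627581113459
```

>>> servo_tool:
  turn:
    - [-0.004,-0.02,0.01]
    - [0,0,0]
    - [0,0,0]
    - [0,0,0]
    - [0,0,0]
  dp:
    - [-0.002,0.002,0]
    - [0.004,0,-0.008]
    - [0.004,0,-0.009]
    - [0.003,0,-0.008]
    - [0,0,0]
  fingers: [0.05,0.05,0.05,0.05,0.05]

```text
clock: 44.08
position: [529.4, 365.9, 154.4]
ee_rot: [0.968, 0.038, 0.249, -0.012]
contact_force: [0.1, -0.1, -0.1]
gripper_width: 62.0
```

```bash
python3 -c "
from ins import *
ins(368,.5,48.8,hx=572,x0=18,yaw=.08)"
```

```text
t 44.08 hu 80.7 perp 4.2 lat 1.3 turn [-0.005  0.004  0.   ] F [ 0.1 -0.1 -0.1] j4,5 [ 1.1 -0.4] w 62.0
```

>>> servo_tool:
  turn:
    - [-0.005,0.004,0]
    - [0,0,0]
    - [0,0,0]
    - [0,0,0]
    - [0,0,0]
  dp:
    - [0,-0.001,-0.003]
    - [0.001,0,-0.005]
    - [0.001,0,-0.004]
    - [0.001,0,-0.003]
    - [0.001,0,-0.002]
  fingers: [0.05,0.05,0.05,0.05,0.05]

```text
clock: 44.7
position: [533.8, 365.9, 137.7]
ee_rot: [0.968, 0.039, 0.248, -0.011]
contact_force: [-0.2, -0.6, -0.4]
gripper_width: 62.4
```

```bash
python3 -c "
from ins import *
ins(368,.5,48.8,hx=572,x0=18,yaw=.08)"
```

```text
t 44.70 hu 64.1 perp 0.0 lat 0.9 turn [-0.002  0.001 -0.001] F [-0.2 -0.6 -0.4] j4,5 [ 1.21 -0.36] w 62.4
```

>>> servo_tool:
  turn:
    - [0,0,0]
    - [0,0,0]
    - [0,0,0]
    - [0,0,0]
    - [0,0,0]
  dp:
    - [0.003,0,-0.001]
    - [0.0015,0,-0.003]
    - [0.0015,0,-0.003]
    - [0.0015,0,-0.003]
    - [0.0015,0,-0.002]
  fingers: [0.05,0.05,0.05,0.05,0.05]

```text
clock: 45.32
position: [543.5, 365.9, 124.9]
ee_rot: [0.968, 0.039, 0.248, -0.011]
contact_force: [-0.1, -0.5, -0.9]
gripper_width: 62.1
```

```bash
python3 -c "
from ins import *
ins(368,.5,48.8,hx=572,x0=18,yaw=.08)"
```

```text
t 45.33 hu 48.2 perp 2.4 lat 0.2 turn [-0.002  0.001 -0.001] F [-0.1 -0.5 -0.9] j4,5 [ 1.31 -0.33] w 62.1
```

>>> servo_tool:
  turn:
    - [0,0,0]
    - [0,0,0]
    - [0,0,0]
    - [0,0,0]
    - [0,0,0]
  dp:
    - [0,0,-0.002]
    - [0.0005,0,-0.002]
    - [0.0005,0,-0.002]
    - [0.0005,0,-0.0015]
    - [0.0005,0,-0.0015]
  fingers: [0.05,0.05,0.05,0.05,0.05]

```text
clock: 45.95
position: [545.7, 365.9, 115.3]
ee_rot: [0.968, 0.039, 0.248, -0.011]
contact_force: [-0.4, -0.6, -0.5]
gripper_width: 61.9
```

```bash
python3 -c "
from ins import *
ins(368,.5,48.8,hx=572,x0=18,yaw=.08)"
```

```text
t 45.95 hu 38.7 perp -0.3 lat 0.1 turn [-0.002  0.001 -0.001] F [-0.4 -0.6 -0.5] j4,5 [ 1.4  -0.31] w 61.9
```

>>> servo_tool:
  turn:
    - [0,0,0]
    - [0,0,0]
    - [0,0,0]
    - [0,0,0]
    - [0,0,0]
  dp:
    - [0.002,0,-0.001]
    - [0.001,0,-0.0015]
    - [0.001,0,-0.0015]
    - [0.001,0,-0.0015]
    - [0.0005,0,-0.0015]
  fingers: [0.05,0.05,0.05,0.05,0.05]

```text
clock: 46.58
position: [551.7, 366.2, 108.7]
ee_rot: [0.968, 0.039, 0.248, -0.011]
contact_force: [-7.7, -3.2, 9.4]
gripper_width: 61.8
```

```bash
python3 -c "
from ins import *
ins(368,.5,48.8,hx=572,x0=18,yaw=.08)"
```

```text
t 46.58 hu 30.0 perp 1.9 lat -0.2 turn [-0.002  0.002 -0.001] F [-7.7 -3.2  9.4] j4,5 [ 1.46 -0.3 ] w 61.8
```

>>> servo_tool:
  turn:
    - [0,0,0]
    - [0,0,0]
    - [0,0,0]
    - [0,0,0]
    - [0,0,0]
  dp:
    - [0,0,0]
    - [0,0,0]
    - [0,0,0]
    - [0,0,0]
    - [0,0,0]
  fingers: [0.055,0.064,0.069,0.075,0.08]

```text
clock: 47.2
position: [552.0, 366.3, 109.0]
ee_rot: [0.968, 0.039, 0.249, -0.011]
contact_force: [-0.6, -0.4, -0.8]
gripper_width: 80.0
```

>>> servo_tool:
  turn:
    - [0,0,0]
    - [0,0,0]
    - [0,0,0]
    - [0,0,0]
    - [-0.01,0.1,0]
  dp:
    - [0,0,0]
    - [-0.008,0,0.015]
    - [-0.016,-0.001,0.03]
    - [-0.04,0,0.02]
    - [-0.03,0,0]
  fingers: [0.082,0.082,0.082,0.04,0]

```text
clock: 47.82
position: [464.7, 361.4, 174.7]
ee_rot: [0.977, 0.037, 0.209, -0.006]
contact_force: [2.3, 0.0, 0.5]
gripper_width: 47.2
```

>>> servo_tool:
  turn:
    - [-0.008,0.1,0]
    - [-0.006,0.08,0]
    - [0,0,0]
    - [0,0,0]
    - [0,0,0]
  dp:
    - [-0.01,0,-0.01]
    - [0,0,-0.03]
    - [0,0,-0.03]
    - [0,0,0]
    - [0,0,0]
  fingers: [0,0,0,0,0]

```text
clock: 48.45
position: [452.8, 365.6, 107.0]
ee_rot: [0.992, 0.039, 0.118, -0.007]
contact_force: [0.4, 0.3, 0.7]
gripper_width: 0.2
```

```bash
python3 -c "
from st import *
rep(.08,.2,[488,362,58]);print(read_state()['joints'])
cam('scene')
print([([round(v) for v in r['box']],round(r['score'],2)) for r in search_frame('specimen_cup','scene')][:3])"
```

```text
t 48.45 pos [452.7553 365.5778 106.9569] err turn [-0.0068  0.0368  0.0004] dp m [ 0.0352 -0.0036 -0.049 ] F [0.3908 0.2997 0.69  ] w 0.2212626365898215
[ 1.0411  0.3537 -0.5439  0.3653 -0.5629  0.3096]
[([244, 162, 32, 33], 0.93)]
```

Cup seen in its bin. Approach the lip and push up-and-in.

>>> servo_tool:
  turn:
    - [-0.007,0.037,0]
    - [0,0,0]
    - [0,0,0]
    - [0,0,0]
    - [0,0,0]
  dp:
    - [0.005,-0.003,-0.02]
    - [0.01,0,-0.025]
    - [0.012,0,-0.01]
    - [0.008,0,0]
    - [0,0,0]
  fingers: [0,0,0,0,0]

```text
clock: 49.18
position: [490.8, 365.1, 56.8]
ee_rot: [0.994, 0.04, 0.103, -0.008]
contact_force: [0.2, -0.8, -0.4]
gripper_width: 0.1
```

>>> servo_tool:
  turn:
    - [0,0,0]
    - [0,0,0]
    - [0,-0.01,0]
    - [0,-0.01,0]
    - [0,-0.01,0]
  dp:
    - [0.006,0,0]
    - [0.006,0,0.003]
    - [0.008,0,0.008]
    - [0.008,0,0.01]
    - [0.008,0,0.009]
  fingers: [0,0,0,0,0]

```text
clock: 49.8
position: [524.2, 364.2, 86.6]
ee_rot: [0.993, 0.04, 0.115, -0.006]
contact_force: [-2.8, -0.3, -4.1]
gripper_width: 0.0
```

```bash
python3 -c "
from st import *
rep(.08,.2,[529,365,84])"
```

```text
t 49.8 pos [524.2405 364.1514  86.5907] err turn [-0.0055  0.0305 -0.0014] dp m [ 0.0048  0.0008 -0.0026] F [-2.7698 -0.2856 -4.0667] w 0.04369106931637187
```

>>> servo_tool:
  turn:
    - [0,0,0]
    - [0,-0.005,0]
    - [0,-0.005,0]
    - [0,-0.005,0]
    - [0,-0.01,0]
  dp:
    - [0.004,0,0]
    - [0.006,0,0.001]
    - [0.008,0,0]
    - [0.008,0,0]
    - [0.01,0,0]
  fingers: [0,0,0,0,0]

```text
clock: 50.42
position: [530.6, 363.7, 88.1]
ee_rot: [0.993, 0.042, 0.111, 0.0]
contact_force: [-62.4, 8.8, 27.6]
gripper_width: 0.2
```

>>> servo_tool:
  turn:
    - [0,0,0]
    - [0,-0.01,0]
    - [0,-0.01,0]
    - [0,-0.01,0]
    - [0,-0.01,0]
  dp:
    - [0.006,0,0]
    - [0.01,0,0]
    - [0.01,0,0]
    - [0.01,0,0]
    - [0.01,0,0]
  fingers: [0,0,0,0,0]

```text
clock: 51.05
position: [530.5, 363.6, 88.3]
ee_rot: [0.993, 0.046, 0.106, 0.011]
contact_force: [-55.6, 9.1, 23.5]
gripper_width: -0.1
```

>>> servo_tool:
  turn:
    - [0,0.02,0]
    - [0,0.05,0]
    - [0,0,0]
    - [0,0,0]
    - [0,0,0]
  dp:
    - [-0.03,0,0]
    - [-0.05,0,0.02]
    - [-0.03,0,0.03]
    - [0,0.05,0.03]
    - [0,0,0]
  fingers: [0,0,0,0,0]

```text
clock: 51.68
position: [419.0, 419.3, 177.4]
ee_rot: [0.996, 0.05, 0.075, 0.004]
contact_force: [0.4, -0.5, -0.7]
gripper_width: -0.1
```

Run:
```python
from h import *
c=cam('scene');a=cv2.resize(c['img'][:,:,::-1],None,fx=5,fy=5,interpolation=2)
from fit import tf
o=[]
for p,w,z,(x0,y0) in(([632.3,-54.9,-.01,0],69,80,(365,165)),([572,368,.08,0],46,65,(228,128))):
    b=a[y0*5:y0*5+580,x0*5:x0*5+400].copy();o.append(b)
    q=proj(c,tf(p,[(-22,w,z),(-22,-w,z)]));q2=proj(c,tf(p[:3]+[.08],[(-22,w,z),(-22,-w,z)]))
    for Q,col in((q,(0,0,255)),(q2,(0,255,0))):
        e=((Q+.5-[x0,y0])*5).astype(int);
        for k in e: cv2.circle(b,tuple(int(v) for v in k),3,col,1)
cv2.imwrite('pics/f.png',np.hstack(o))
for n in('big_bottle','small_bottle','specimen_cup','marker','timer','shears'):
    print(n,[([round(v) for v in r['box']],round(r['score'],2)) for r in search_frame(n,'scene')][:2])
```

```text
big_bottle [([387, 202, 24, 34], 0.63)]
small_bottle [([410, 220, 23, 26], 0.92)]
specimen_cup [([257, 157, 20, 30], 0.95)]
marker [([247, 257, 44, 31], 0.73), ([243, 130, 59, 85], 0.65)]
timer [([338, 314, 35, 30], 0.91)]
shears [([149, 195, 65, 20], 0.7), ([411, 218, 21, 27], 0.67)]
```

View pics/f.png

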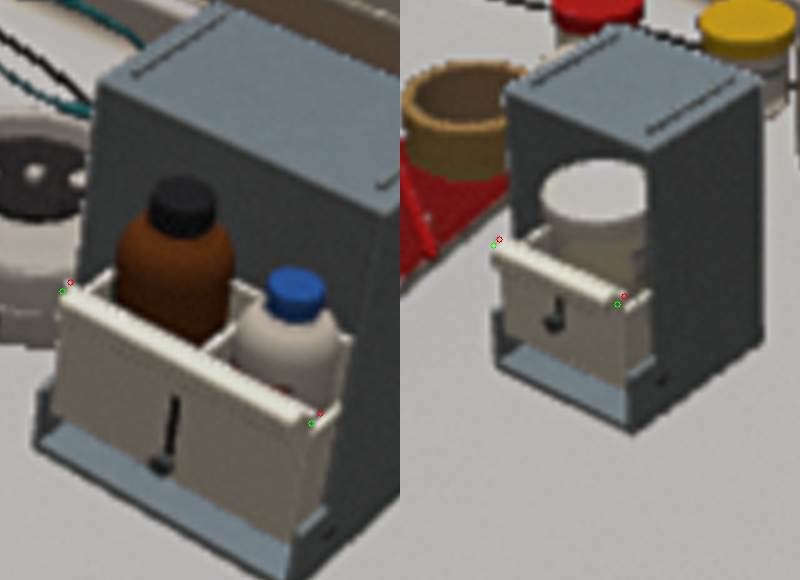

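>>> servo_tool:
  turn:
    - [0,0,-0.03]
    - [0,0,-0.03]
    - [0,0,-0.03]
    - [0,0,-0.02]
    - [0,0,0]
  dp:
    - [0.01,-0.06,0]
    - [0.01,-0.06,0]
    - [0.01,-0.06,0]
    - [0.01,-0.06,0]
    - [0.01,-0.06,0]
  fingers: [0,0,0,0,0]

```text
clock: 52.65
position: [467.8, 107.3, 170.2]
ee_rot: [0.997, -0.006, 0.071, 0.014]
contact_force: [0.9, 0.1, 0.3]
gripper_width: -0.0
```

>>> servo_tool:
  turn:
    - [0,0,0]
    - [0,0,0]
    - [0,0,0]
    - [0,0,0]
    - [0,0,0]
  dp:
    - [0.01,-0.06,0]
    - [0.01,-0.06,-0.01]
    - [0.01,-0.045,-0.03]
    - [0.01,0,-0.03]
    - [0,0,0]
  fingers: [0,0,0,0,0]

```text
clock: 53.28
position: [507.4, -67.5, 99.2]
ee_rot: [0.997, -0.01, 0.072, 0.015]
contact_force: [-0.1, 0.2, 0.4]
gripper_width: -0.2
```

```bash
python3 -c "
from st import *
rep(-.01,.2,[570,-55,98])"
```

```text
t 53.275 pos [507.3979 -67.5443  99.2194] err turn [ 0.0271 -0.0564  0.013 ] dp m [ 0.0626  0.0125 -0.0012] F [-0.0706  0.1546  0.3672] w -0.22433116326840247
```

>>> servo_tool:
  turn:
    - [0.027,-0.056,0.013]
    - [0,0,0]
    - [0,0,0]
    - [0,0,0]
    - [0,0,0]
  dp:
    - [0.02,0.012,0]
    - [0.025,0,0]
    - [0.012,0,-0.001]
    - [0.004,0,-0.001]
    - [0.004,0,0]
  fingers: [0,0,0,0,0]

```text
clock: 53.9
position: [573.2, -54.1, 100.8]
ee_rot: [0.995, -0.004, 0.101, 0.0]
contact_force: [-0.5, -0.4, 0.2]
gripper_width: -0.1
```

>>> servo_tool:
  turn:
    - [0,-0.01,0]
    - [0,-0.02,0]
    - [0,-0.02,0]
    - [0,-0.03,0]
    - [0,-0.03,0]
  dp:
    - [0.006,0,0]
    - [0.01,0,0.002]
    - [0.012,0,0.002]
    - [0.014,0,0.002]
    - [0.014,0,0.002]
  fingers: [0,0,0,0,0]

```text
clock: 54.52
position: [585.4, -59.0, 96.6]
ee_rot: [0.994, -0.011, 0.11, 0.006]
contact_force: [-33.7, 11.0, 22.8]
gripper_width: 0.2
```

```bash
python3 -c "
from st import *
rep(-.01,.2,[591,-55,98])"
```

```text
t 54.525 pos [585.3807 -58.9514  96.6213] err turn [0.01   0.0205 0.0122] dp m [0.0056 0.004  0.0014] F [-33.6952  11.0333  22.7681] w 0.16637540869999395
```

>>> servo_tool:
  turn:
    - [0,0.1,0]
    - [0,0.12,0]
    - [0,0,-0.17]
    - [0,0,-0.17]
    - [0,0,-0.17]
  dp:
    - [-0.03,0,0]
    - [-0.03,0,0.01]
    - [0,0,0]
    - [0,0,0]
    - [0,0,0]
  fingers: [0,0,0,0,0]

```text
clock: 55.15
position: [521.0, -59.2, 107.2]
ee_rot: [0.963, -0.269, -0.005, 0.006]
contact_force: [0.3, 0.3, 0.9]
gripper_width: -0.0
```

>>> servo_tool:
  turn:
    - [0,0,-0.17]
    - [0,0,-0.17]
    - [0,0,-0.17]
    - [0,0,-0.17]
    - [0,0,-0.17]
  dp:
    - [0,0,0]
    - [0,0,0]
    - [0,0,0]
    - [0,0,0]
    - [0,0,0]
  fingers: [0,0,0,0,0]

```text
clock: 55.78
position: [521.7, -59.6, 107.3]
ee_rot: [0.757, -0.653, -0.006, 0.003]
contact_force: [-0.8, -0.8, 0.5]
gripper_width: 0.0
```

```bash
python3 -c "
from st import *
s=read_state();r=R.from_quat(s['ee_rot']);D=R.from_euler('y',-.17)*R.from_euler('z',-1.57)*R.from_euler('x',np.pi)
print(s['clock'],s['position'],(D*r.inv()).as_rotvec(),s['joints'],s['contact_force'])"
```

```text
55.775 [521.7452 -59.6425 107.318 ] [ 0.0084 -0.1815 -0.1459] [ 0.1922  0.3508 -0.3919 -0.0072 -0.8394 -0.0407] [-0.7856 -0.7522  0.4669]
```

>>> servo_tool:
  turn:
    - [0.004,-0.09,-0.075]
    - [0.004,-0.09,-0.075]
    - [0,0,0]
    - [0,0,0]
    - [0,0,0]
  dp:
    - [0.015,0.004,-0.005]
    - [0.02,0,-0.006]
    - [0.01,0,0]
    - [0.005,0,0]
    - [0.005,0,0]
  fingers: [0,0,0,0,0]

```text
clock: 56.4
position: [580.0, -55.7, 97.2]
ee_rot: [-0.702, 0.707, -0.062, 0.062]
contact_force: [0.4, 0.4, -0.1]
gripper_width: -0.4
```

>>> servo_tool:
  turn:
    - [0,0,0]
    - [0,-0.005,0]
    - [0,-0.005,0]
    - [0,-0.01,0]
    - [0,-0.01,0]
  dp:
    - [0.004,0,0]
    - [0.005,0,0]
    - [0.006,0,0]
    - [0.007,0,0]
    - [0.007,0,0]
  fingers: [0,0,0,0,0]

```text
clock: 57.02
position: [584.0, -56.0, 97.2]
ee_rot: [-0.701, 0.709, -0.054, 0.051]
contact_force: [-20.8, 8.4, 19.3]
gripper_width: -0.2
```

```bash
python3 -c "
from st import *
s=read_state();r=R.from_quat(s['ee_rot']);D=R.from_euler('y',-.17)*R.from_euler('z',-1.57)*R.from_euler('x',np.pi)
print(s['clock'],s['position'],(D*r.inv()).as_rotvec(),s['contact_force'])"
```

```text
57.025 [584.0116 -55.9589  97.1523] [ 0.0028 -0.0212  0.0119] [-20.7628   8.4313  19.2993]
```

>>> servo_tool:
  turn:
    - [0,-0.02,0]
    - [0,-0.01,0]
    - [0,-0.015,0]
    - [0,-0.02,0]
    - [0,-0.02,0]
  dp:
    - [0.008,0,0.001]
    - [0.01,0,0.001]
    - [0.012,0,0.001]
    - [0.013,0,0.001]
    - [0.014,0,0.001]
  fingers: [0,0,0,0,0]

```text
clock: 57.65
position: [584.1, -56.2, 97.4]
ee_rot: [-0.698, 0.713, -0.043, 0.036]
contact_force: [-38.1, 13.9, 32.7]
gripper_width: 0.2
```

Run:
```python
from st import *
from fit import tf
s=read_state();print(s['clock'],s['position'],s['contact_force'],R.from_quat(s['ee_rot']).apply([0,0,1]))
c=cam('scene');g=cv2.cvtColor(c['img'],cv2.COLOR_RGB2GRAY).astype(float)
a=cv2.cvtColor(cv2.imread('pics/s8.png'),cv2.COLOR_BGR2GRAY).astype(float)
# lip shift vs picture after first push, columns at y=+45 and -45
for y in(50,-50):
    q=proj(c,tf([630,-54.9,-.01,0],[(-32,y,74)]))[0];u,v=int(q[0]),int(q[1])
    for im in(a,g): print(y,im[v-9:v+8,u-1:u+2].mean(1).astype(int).tolist())
```

```text
57.65 [584.1  -56.15  97.36] [-38.1   13.89  32.74] [ 0.11 -0.01 -0.99]
50 [56, 51, 64, 158, 201, 213, 219, 207, 161, 108, 92, 92, 93, 94, 95, 94, 94]
50 [60, 59, 62, 87, 79, 67, 89, 97, 71, 44, 28, 29, 59, 88, 96, 96, 96]
-50 [88, 85, 83, 116, 186, 213, 218, 210, 169, 116, 93, 91, 88, 91, 93, 95, 94]
-50 [90, 85, 85, 121, 188, 215, 221, 211, 169, 116, 94, 92, 88, 91, 95, 95, 95]
```

>>> servo_tool:
  turn:
    - [0,0,0]
    - [0,0,0]
    - [0,0,0]
    - [0,0,0]
    - [0,0,0]
  dp:
    - [-0.02,0,0]
    - [-0.04,0,0]
    - [-0.04,0,0.03]
    - [0,0,0.03]
    - [0,0,0]
  fingers: [0,0,0,0,0]

```text
clock: 58.32
position: [479.9, -55.5, 160.3]
ee_rot: [-0.699, 0.713, -0.043, 0.036]
contact_force: [0.7, 0.1, -0.1]
gripper_width: 0.2
```

```bash
python3 -c "
from bench import *
s=read_state();print(s['clock'],s['position'],s['contact_force']);get_image('scene')
for n in('big_bottle','small_bottle','specimen_cup','marker','timer','shears'):
    print(n,[([round(v) for v in r['box']],round(r['score'],2)) for r in search_frame(n,'scene')][:1])
print(job_done())"
```

```text
58.325 [479.93994836 -55.51762389 160.28934722] [ 0.69554252  0.1440164  -0.12891641]
big_bottle [([390, 202, 21, 32], 0.87)]
small_bottle [([411, 221, 24, 26], 0.61)]
specimen_cup [([257, 158, 18, 30], 0.89)]
marker [([244, 260, 47, 27], 0.67)]
timer [([336, 311, 36, 33], 0.91)]
shears [([151, 194, 56, 20], 0.96)]
the job is handed in; nothing more can be done
None
```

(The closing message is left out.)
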